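Sweep loose washers through the gate of a sorting board

TASK

Sweep the three loose washers across the sorting board with the fingertips, one at a time through the gate (the gap in the far rail), so that each drops into the slot behind it. Only push them: do not pinch or press hard on them, and do not lift them. Leave the standing bolt and the other things lying about where they are.

Things in the scene. Friction and masses are not known exactly. Their poses are not given: they have to be found in the camera images.
- board: fixed wooden sorting board. Origin at table height below the middle of the gate's exit; x points from deck through gate to slot, z up. Deck: flat plywood 65 mm above the table, x -200 to 0, y -160 to 160 mm; near edge (x = -200) without rail. Rails 12 mm high on the deck: sides at |y| 150 to 160 mm, far rail at x -20 to 0, with slanting guides before it (see gate)
- gate (a point): middle of the gate, at deck level, 10 mm before the board's origin in board x: the gap in the far rail, 56 mm wide (board y -28 to 28 mm), 20 mm long. Guides funnel towards it: their near faces run from board (x -20, y +-28 mm) straight to (x -50, y +-150 mm), 11 mm high
- slot (a point): middle of the slot's floor. The slot is an open-topped grey trough right behind the gate and deck: inside board x 0 to 75, y -60 to 60 mm, floor 6 mm above the table, 59 mm below the deck; far wall 85 mm and end walls 77 mm above the table. A washer falls in once its centre is past board x = 0
- washer1: loose plain steel washer lying flat on the deck: outside diameter 40 mm, hole 20 mm, 8 mm thick, about 58 g. Origin at its centre, half-way up its thickness; z is the axis of its hole. All three washers are alike
- washer2: loose plain steel washer lying flat on the deck: outside diameter 40 mm, hole 20 mm, 8 mm thick, about 58 g. Origin at its centre, half-way up its thickness; z is the axis of its hole. All three washers are alike
- washer3: loose plain steel washer lying flat on the deck: outside diameter 40 mm, hole 20 mm, 8 mm thick, about 58 g. Origin at its centre, half-way up its thickness; z is the axis of its hole. All three washers are alike
- bolt: dark steel bolt standing upright on its hexagon head on the deck, among the washers: head 24 mm across flats and 10 mm high, shank 16 mm diameter, 45 mm tall in all, 100 g. Origin at the centre of its underside, z up. To be left standing where it is
- tin: closed metal tin, 72 mm diameter, 75 mm tall, standing on the table beside the board. Origin at the centre of its underside. Leave alone
- screwdriver: screwdriver with orange handle lying on the table on the other side of the board, about 200 mm long along its x, handle to -x. Leave alone
- plane: hand plane standing on the table farther to the side, 160 x 50 mm sole, 95 mm tall. Origin at the centre of its underside, x along its sole. Leave alone
Not all that is in view belongs to the job. Leave any purple or yellow look-alike of the washer1 alone.

How it is judged (in metres and radians):
On the way, in this order (a step that is already met when the one before it is completed fails the run):
1. a first washer has dropped into the slot (((x of washer1 in the frame of board between 0 and 0.075 m and y of washer1 in the frame of board between -0.06 and 0.06 m and z of washer1 in the frame of board below 0.055 m) or (x of washer2 in the frame of board between 0 and 0.075 m and y of washer2 in the frame of board between -0.06 and 0.06 m and z of washer2 in the frame of board below 0.055 m) or (x of washer3 in the frame of board between 0 and 0.075 m and y of washer3 in the frame of board between -0.06 and 0.06 m and z of washer3 in the frame of board below 0.055 m))), for 0.2 s.
2. then a second ((((x of washer1 in the frame of board between 0 and 0.075 m and y of washer1 in the frame of board between -0.06 and 0.06 m and z of washer1 in the frame of board below 0.055 m) and (x of washer2 in the frame of board between 0 and 0.075 m and y of washer2 in the frame of board between -0.06 and 0.06 m and z of washer2 in the frame of board below 0.055 m)) or ((x of washer1 in the frame of board between 0 and 0.075 m and y of washer1 in the frame of board between -0.06 and 0.06 m and z of washer1 in the frame of board below 0.055 m) and (x of washer3 in the frame of board between 0 and 0.075 m and y of washer3 in the frame of board between -0.06 and 0.06 m and z of washer3 in the frame of board below 0.055 m)) or ((x of washer2 in the frame of board between 0 and 0.075 m and y of washer2 in the frame of board between -0.06 and 0.06 m and z of washer2 in the frame of board below 0.055 m) and (x of washer3 in the frame of board between 0 and 0.075 m and y of washer3 in the frame of board between -0.06 and 0.06 m and z of washer3 in the frame of board below 0.055 m)))), for 0.2 s.
3. then the third (x of washer1 in the frame of board between 0 and 0.075 m and y of washer1 in the frame of board between -0.06 and 0.06 m and z of each of washer1, washer2, washer3 in the frame of board below 0.055 m and x of washer2 in the frame of board between 0 and 0.075 m and y of washer2 in the frame of board between -0.06 and 0.06 m and x of washer3 in the frame of board between 0 and 0.075 m and y of washer3 in the frame of board between -0.06 and 0.06 m), for 0.2 s.
At the end, for the whole second after the job is handed in: All three washers lie in the slot (centres within its inside and at least 10 mm below the deck's top), and the bolt stands upright on the deck within 20 mm of where it was (all of step 3 and distance of bolt from where it was at the start of the episode below 0.02 m and angle between bolt's own z axis and vertical below 0.2 rad); the robot touches nothing.
It fails at once if two washers in the gate at once (both centres on the deck between 45 mm before and 8 mm past the deck's end) (((x of washer1 in the frame of board between -0.045 and 0.008 m and y of washer1 in the frame of board between -0.05 and 0.05 m and z of washer1 in the frame of board above 0.062 m) and (x of washer2 in the frame of board between -0.045 and 0.008 m and y of washer2 in the frame of board between -0.05 and 0.05 m and z of washer2 in the frame of board above 0.062 m)) or ((x of washer1 in the frame of board between -0.045 and 0.008 m and y of washer1 in the frame of board between -0.05 and 0.05 m and z of washer1 in the frame of board above 0.062 m) and (x of washer3 in the frame of board between -0.045 and 0.008 m and y of washer3 in the frame of board between -0.05 and 0.05 m and z of washer3 in the frame of board above 0.062 m)) or ((x of washer2 in the frame of board between -0.045 and 0.008 m and y of washer2 in the frame of board between -0.05 and 0.05 m and z of washer2 in the frame of board above 0.062 m) and (x of washer3 in the frame of board between -0.045 and 0.008 m and y of washer3 in the frame of board between -0.05 and 0.05 m and z of washer3 in the frame of board above 0.062 m))).
It fails at once if a washer lifted more than 10 mm off the deck (z of any of washer1, washer2, washer3 in the frame of board above 0.079 m).
It fails at once if a washer pinched or pressed hard by the fingers (more than 25 N) (contact force between the fingers and washer1 above 25 N or contact force between the fingers and washer2 above 25 N or contact force between the fingers and washer3 above 25 N).
It fails at once if the bolt knocked over or moved more than 20 mm (distance of bolt from where it was at the start of the episode above 0.02 m or angle between bolt's own z axis and vertical above 0.4 rad).
It fails at once if the tin, the screwdriver or the plane moved more than 20 mm (distance of any of tin, screwdriver, plane from where it was at the start of the episode above 0.02 m).
It also fails if it takes over 72 s, if anything falls off the work surface, if the arm or the gripper's body presses on something with over 40 N, if the wrist force passes 120 N, or if a joint passes its speed limit or range.

ROBOT

A 6-joint arm with a two-finger parallel gripper is mounted at the origin on the work surface. World frame = base frame: x ahead of the robot, y to its left, z up, the work surface at z = 0. Lengths are in m, angles in degrees, forces in N, time in s.
With the tool pointing down it reaches from about 0.275 to 0.75 m from the base axis. Payload 10.2 kg.
Tool frame: the origin (TCP) lies at the very end of the fingers, on their centre line; the grasp point (between the pads) lies 19 mm behind it; y points along the fingers, z is the direction in which the jaws open and shut, and the axes are right-handed (so a half turn about y gives the same grasp; the last joint's range is limited). The gripper opens to 85 mm and grips with 20 to 120 N. Pads are 22 mm wide; open, the fingers measure 114 mm over their backs; the gripper's body (76 mm by 85 mm) begins 54 mm behind the grasp point. The pads swing forward as they close: fully open they stand 13 mm farther back than shut.
Start: joints at [54.752, 17.928, 85.812, -0, 76.261, -12.8], TCP at [0.2, 0.485, 0.231] pointing down, gripper open.
Joint ranges: [-168.41, 168.41], [-55.51, 124.54], [10.69, 146.95], [-70.63, 250.63], [1, 178], [-165.06, 165.06]. Speed limits (degrees/s): [136.94, 136.94, 172.46, 180, 180, 180].

INTERFACE

Orientations are given as a 3x3 rotation matrix whose columns are the frame's x, y, z axes.
In Python, from bench import ctrl, camera, get_calibration gives the robot as it stands.
- The arm moves only by the shell command python3 -m jog 'ROWS' [OPENING] [FORCE]. ROWS is JSON, a list of rows, each an object of numbers: "x", "y", "z": the shift along the tool's x, y, z in cm; "ax", "ay", "az": the turn, a rotation vector about the tool's x, y, z in degrees. A call has 1 to 20 rows; each row is the pose to reach, as a shift and turn from the pose commanded when the call began, along the tool's axes at that moment; what a row does not reach only later rows make up. A row lasts 1/10 s, in which the tool goes at most 50 mm and 8.59 degrees, less where a joint would pass 70% of its speed; a pose out of reach is approached as far as the arm can. A call with a gripper value outside its range is refused whole. OPENING is the closure in counts, from 0 (fully open) to 255 (shut), set as the call begins (- or left out, the last holds). The fingers move at their own pace and stop on an object; FORCE is the grip in N (left out, the last holds). Time passes only in rows, so rows that repeat a pose let the fingers close. It gives the time, the measured TCP pose, the force and the opening at its end, in the units of the state.
- ctrl.sense(): the state, without advancing time (a new reading comes with each control period).
- camera(name): name is "side" or "top" or "wrist"; returns the picture (480x640x3 uint8, red, green, blue); there is no depth.
- get_calibration(name): a dict with "K" (3x3 intrinsics, pixels), "dist_coeffs" ([k1, k2, p1, p2, k3] as OpenCV has them; the pictures are not rectified), "R" (3x3) and "t" (3): a world point X has camera coordinates R X + t. Camera axes: x right, y down, z forward; pixel columns grow to the right and rows downward; lengths in m; the calibration is good to about 2 mm. A picture is of the moment at which its call begins: read the wrist's pose just before it. get_calibration takes no time and is no camera call; for the wrist camera it gives the pose at the moment of the call.
- ctrl.hand_in(): hands the job in, once; it reports no verdict.
The state is a dict: "time_s": time; "qpos": joint angles; "joint_vel": joint speeds; "joint_efforts": joint torques, N m; "tool_pos": TCP position; "tcp_rot": TCP orientation; "force": force on the tool from outside, world axes, zero at the start; "moment": the same for the moment, N m; "gripper_width": opening from 0.0 (shut) to 1.0 (fully open).
Only numpy, scipy, OpenCV 4.12 (cv2) and the standard library are available. Lean on these libraries where they do the work, as an engineer would, in place of code of your own. Each camera call takes 0.05 s, during which the arm holds its last target.

## Working session

There is one attempt and no reset: what is moved stays moved. The work goes in short steps, Python scripts to look and compute and a shell command to move; the robot and the scene stay as the last step left them, time stands still between calls to the robot, and variables do not carry over. Pictures are saved under pics/ and viewed, and the job is handed in when it is done.

```bash
mkdir -p pics; ls
cat > h.py <<'E'
import numpy as np, cv2
from bench import ctrl, camera, get_calibration
def snap(n,f):
    c=get_calibration(n); im=camera(n); cv2.imwrite('pics/'+f,cv2.cvtColor(im,cv2.COLOR_RGB2BGR)); return im,c
def ray(c,uv,z):
    K=np.array(c['K'],float);d=np.array(c['dist_coeffs'],float);R=np.array(c['R']);t=np.array(c['t'])
    p=cv2.undistortPoints(np.array(uv,float).reshape(-1,1,2),K,d).reshape(-1,2)
    D=np.c_[p,np.ones(len(p))]@R; C=-R.T@t
    return C+D*((z-C[2])/D[:,2])[:,None]
def proj(c,X):
    R=np.array(c['R']);p,_=cv2.projectPoints(np.array(X,float).reshape(-1,1,3),cv2.Rodrigues(R)[0],np.array(c['t'],float),np.array(c['K'],float),np.array(c['dist_coeffs'],float)); return p.reshape(-1,2)
E
python3 - <<'E'
from h import *
for n in('top','side','wrist'): snap(n,n+'0.png')
s=ctrl.sense(); print(s['time_s'],s['tool_pos'],np.round(s['tcp_rot'],3),s['force'],s['gripper_width'])
E
```

```text
pics
0.15 [0.20037276 0.48505109 0.23087774] [[ 0.924 -0.001  0.382]
 [-0.382 -0.001  0.924]
 [-0.    -1.    -0.001]] [0.69053385 0.03526262 0.42798245] 1.0031790354965264
```

View pics/top0.png

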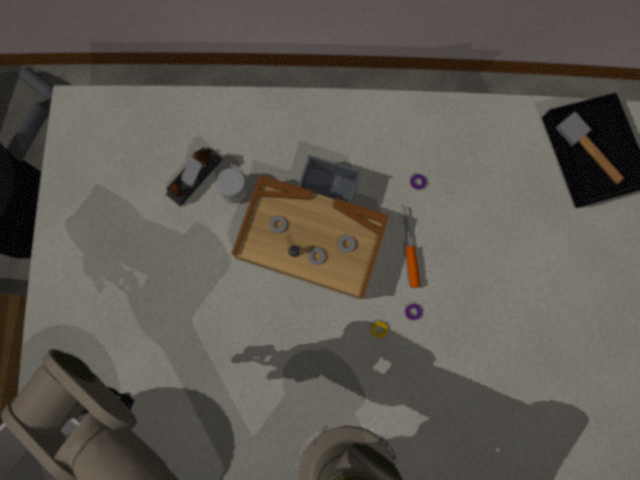

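View pics/side0.png

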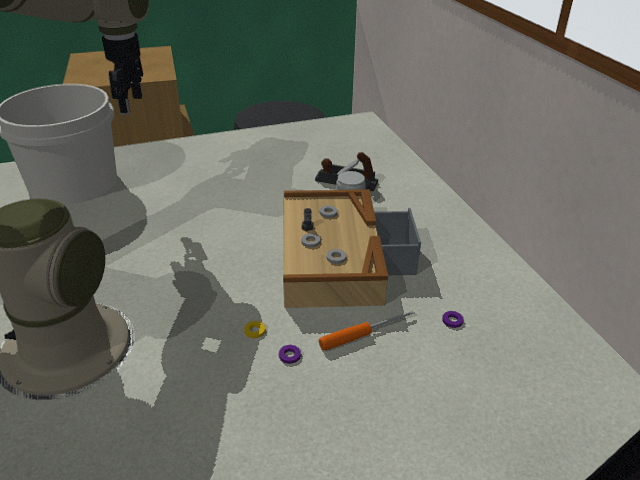

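View pics/wrist0.png

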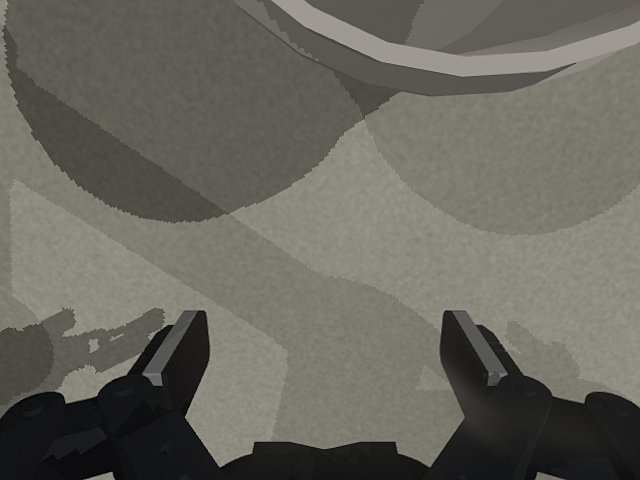

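The top view shows three grey washers on the board at about (278,224), (347,243) and (317,256), with the bolt at (294,251) next to the third. The gate is near (325,203). The purple rings at (418,181) and (414,312) and the yellow ring at (380,328) lie on the table and don't fit the description. The washers to use are the grey ones on the deck. I'll confirm with an enlarged crop.

Run:
```python
import cv2
a=cv2.imread('pics/top0.png')[150:310,220:400]; cv2.imwrite('pics/top0c.png',cv2.resize(a,None,fx=3.7,fy=3.7,interpolation=cv2.INTER_CUBIC))
a=cv2.imread('pics/side0.png')[170:310,270:430]; cv2.imwrite('pics/side0c.png',cv2.resize(a,None,fx=4,fy=4,interpolation=cv2.INTER_CUBIC))
```

```text
(no output)
```

View pics/top0c.png

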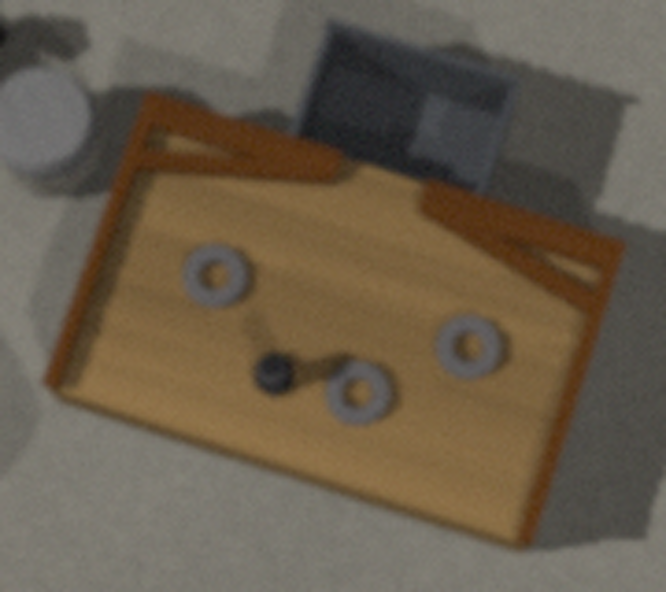

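View pics/side0c.png

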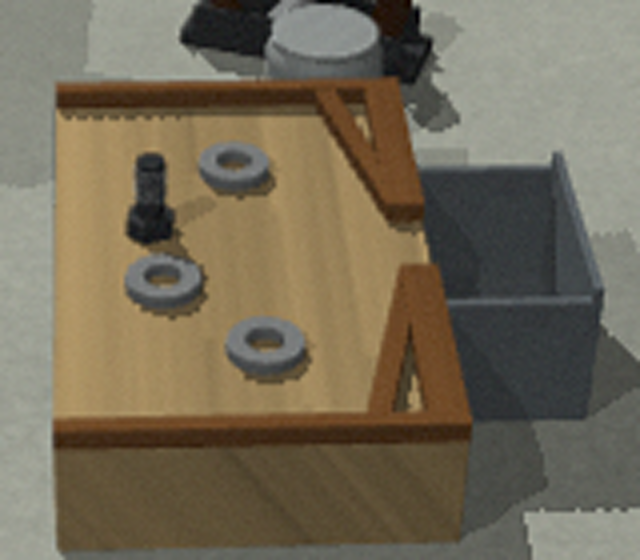

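The crops confirm three grey washers, the standing bolt and the gate. Now I'll fit the board pose from its corners in both views and compute positions in the board frame.

```bash
cat > meas.py <<'E'
from h import *
from scipy.optimize import least_squares
ct,cs=get_calibration('top'),get_calibration('side')
off=lambda l,k,o:np.array(l)/k+np.array(o)
top=off([(148,95),(622,240),(48,383),(525,548)],3.7,(220,150))
tb=np.array([(0,.16,.077),(0,-.16,.077),(-.2,.16,.077),(-.2,-.16,.077)])
side=off([(56,85),(400,82),(55,424),(470,418)],4,(270,170))
sb=np.array([(-.2,.16,.077),(0,.16,.077),(-.2,-.16,.077),(0,-.16,.077)])
def T(p,X):
    c,s=np.cos(p[2]),np.sin(p[2]); X=np.array(X,float); return np.c_[p[0]+c*X[:,0]-s*X[:,1],p[1]+s*X[:,0]+c*X[:,1],X[:,2]]
f=lambda p:np.r_[(proj(ct,T(p,tb))-top).ravel(),(proj(cs,T(p,sb))-side).ravel()]
W=ray(ct,top,.077); d=W[0]+W[1]; 
r=least_squares(f,[*(d[:2]/2),np.arctan2(*(W[1]-W[0])[:2]) + 0],loss='soft_l1')
p=r.x
if __name__=='__main__':
    print('board',p[:2],np.degrees(p[2])); print(np.round(r.fun.reshape(-1,2),1)); print(np.round(W,3))
    inv=lambda X:np.c_[(X[:,:2]-p[:2])@np.array([[np.cos(p[2]),-np.sin(p[2])],[np.sin(p[2]),np.cos(p[2])]])]
    wt=ray(ct,off([(217,275),(470,346),(360,393)],3.7,(220,150)),.072)
    ws=ray(cs,off([(234,162),(265,340),(163,277)],4,(270,170)),.072)
    b=ray(ct,off([(270,373)],3.7,(220,150)),.10); b2=ray(cs,off([(149,228)],4,(270,170)),.069)
    for n,X in(('wt',wt),('ws',ws),('b',b),('b2',b2)): print(n,np.round(X,3).tolist(),np.round(inv(X),3).tolist())
    print('gate',T(p,[[-.01,0,.065]]))
    print(np.array(ct['R']),-np.array(ct['R']).T@np.array(ct['t']))
E
python3 meas.py
```

```text
board [0.64614709 0.06914188] -16.81203533694593
[[-0.6 -2.1]
 [ 0.8  0.3]
 [-2.5 -0.8]
 [ 1.2 -1.4]
 [-0.4 -0.6]
 [-0.8 -1. ]
 [-1.3  1.8]
 [ 0.1  1.3]]
[[ 0.687  0.221  0.077]
 [ 0.6   -0.082  0.077]
 [ 0.499  0.274  0.077]
 [ 0.405 -0.024  0.077]]
wt [[0.572, 0.172, 0.072], [0.531, 0.012, 0.072], [0.499, 0.08, 0.072]] [[-0.101, 0.077], [-0.094, -0.088], [-0.144, -0.032]]
ws [[0.574, 0.174, 0.072], [0.533, 0.015, 0.072], [0.501, 0.082, 0.072]] [[-0.1, 0.08], [-0.093, -0.085], [-0.142, -0.029]]
b [[0.506, 0.135, 0.1]] [[-0.154, 0.023]]
b2 [[0.51, 0.132, 0.069]] [[-0.148, 0.02]]
gate [[0.6365745  0.07203421 0.065     ]]
[[ 0.02866768 -0.99957423 -0.00543277]
 [-0.98330331 -0.02722311 -0.17992638]
 [ 0.17970188  0.01050013 -0.98366508]] [0.29151103 0.07740223 1.35620898]
```

Run:
```python
from h import *
c=get_calibration('wrist');R=np.array(c['R']);print(np.round(R,3),-R.T@np.array(c['t']),np.round(c['K'],0).tolist(),c['dist_coeffs'])
print(ray(c,[(320,240),(320,20),(320,300)],.07))
s=ctrl.sense();M=np.array(s['tcp_rot']);P=s['tool_pos']
from meas import p,T
tgt=T(p,[[-.12,0,.33]])[0]; a=np.degrees(np.arctan2(M[1,0],M[0,0]))
print('shift cm',100*M.T@(tgt-P),'ay',a-np.degrees(p[2]))
```

```text
[[ 0.382  0.924  0.   ]
 [ 0.876 -0.362  0.317]
 [ 0.293 -0.121 -0.948]] [0.12418532 0.51621972 0.37273823] [[404.0, 0.0, 324.0], [0.0, 404.0, 232.0], [0.0, 0.0, 1.0]] [0.01854358 0.         0.         0.         0.        ]
[[0.22244774 0.47184063 0.07      ]
 [0.07831627 0.53202498 0.07      ]
 [0.27157651 0.45133369 0.07      ]]
shift cm [ 45.13774868  -9.9004092  -22.60379544] ay -5.6383330817800115
```

```bash
python3 -m jog '[{"x":0,"y":-9.9},{"x":4,"y":-9.9,"z":-2},{"x":8,"y":-9.9,"z":-4},{"x":12,"y":-9.9,"z":-6},{"x":16,"y":-9.9,"z":-8},{"x":20,"y":-9.9,"z":-10},{"x":24,"y":-9.9,"z":-12},{"x":28,"y":-9.9,"z":-14},{"x":32,"y":-9.9,"z":-16},{"x":36,"y":-9.9,"z":-18},{"x":40,"y":-9.9,"z":-20},{"x":43,"y":-9.9,"z":-21.5,"ay":-3},{"x":45.1,"y":-9.9,"z":-22.6,"ay":-5.6},{"x":45.1,"y":-9.9,"z":-22.6,"ay":-5.6},{"x":45.1,"y":-9.9,"z":-22.6,"ay":-5.6},{"x":45.1,"y":-9.9,"z":-22.6,"ay":-5.6},{"x":45.1,"y":-9.9,"z":-22.6,"ay":-5.6},{"x":45.1,"y":-9.9,"z":-22.6,"ay":-5.6}]' 213
python3 -c "
from h import *
snap('wrist','w1.png');s=ctrl.sense();print(s['tool_pos'],s['time_s'],s['gripper_width'])"
```

```text
[0.20041092 0.48510393 0.2309814 ] 0.2 0.9973757815664726validation failed for argument at $[0]...
```

View pics/w1.png

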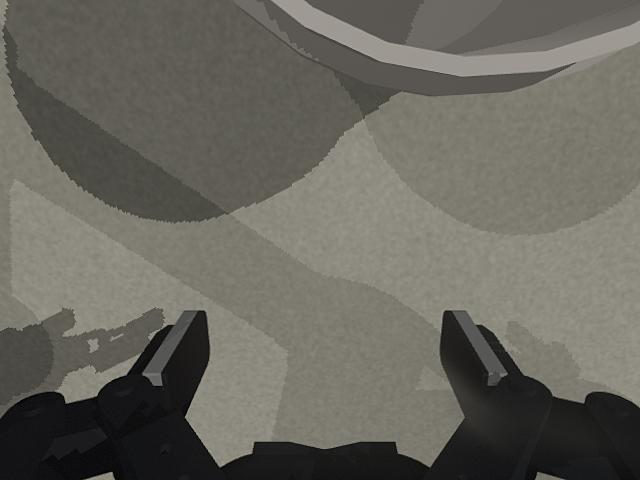

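The call was refused, so the view hasn't changed. The rows may need all six keys.

```bash
python3 -m jog '[{"x":0,"y":-5,"z":0,"ax":0,"ay":0,"az":0},{"x":2,"y":-9.9,"z":-1,"ax":0,"ay":0,"az":0}]' 213
python3 -c "
from h import *
s=ctrl.sense();print(s['tool_pos'],s['time_s'],s['gripper_width'])"
```

```text
time_s: 0.4
tool_pos: [0.2131, 0.4698, 0.3276]
tcp_rot: [[0.925, -0.002, 0.38], [-0.38, -0.001, 0.925], [-0.001, -1.0, -0.002]]
force: [0.8, 0.7, 1.1]
gripper_width: 0.69
[0.21307445 0.46976543 0.32761359] 0.4 0.6902228462783956
```

All six keys are needed. Next I'll go the rest of the way.

```bash
python3 -m jog '[{"x":4,"y":0,"z":-2,"ax":0,"ay":0,"az":0},{"x":8,"y":0,"z":-4,"ax":0,"ay":0,"az":0},{"x":12,"y":0,"z":-6,"ax":0,"ay":0,"az":0},{"x":16,"y":0,"z":-8,"ax":0,"ay":0,"az":0},{"x":20,"y":0,"z":-10,"ax":0,"ay":0,"az":0},{"x":24,"y":0,"z":-12,"ax":0,"ay":0,"az":0},{"x":28,"y":0,"z":-14,"ax":0,"ay":0,"az":0},{"x":32,"y":0,"z":-16,"ax":0,"ay":0,"az":0},{"x":36,"y":0,"z":-18,"ax":0,"ay":0,"az":0},{"x":40,"y":0,"z":-20,"ax":0,"ay":-2,"az":0},{"x":43.1,"y":0,"z":-21.6,"ax":0,"ay":-5.6,"az":0},{"x":43.1,"y":0,"z":-21.6,"ax":0,"ay":-5.6,"az":0},{"x":43.1,"y":0,"z":-21.6,"ax":0,"ay":-5.6,"az":0},{"x":43.1,"y":0,"z":-21.6,"ax":0,"ay":-5.6,"az":0},{"x":43.1,"y":0,"z":-21.6,"ax":0,"ay":-5.6,"az":0},{"x":43.1,"y":0,"z":-21.6,"ax":0,"ay":-5.6,"az":0}]' 213
python3 -c "
from h import *
snap('wrist','w1.png')"
```

```text
time_s: 2.0
tool_pos: [0.5296, 0.1061, 0.3271]
tcp_rot: [[0.957, 0.0, 0.289], [-0.289, 0.0, 0.957], [0.0, -1.0, 0.0]]
force: [0.3, 0.1, 0.2]
gripper_width: 0.166
```

View pics/w1.png

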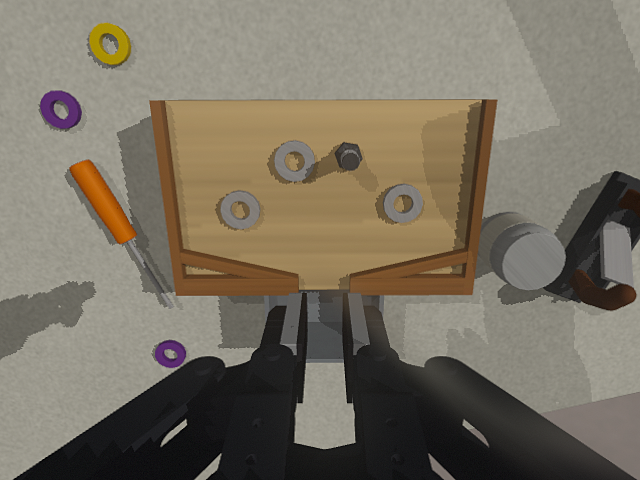

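The wrist view covers the whole board: washers at (294,161), (239,210) and (403,204), bolt at (349,156), gate opening at about (325,283). Next come exact contours.

```bash
cat > wm.py <<'E'
from h import *
from scipy.optimize import least_squares
def washers(im,c,p,T):
    hsv=cv2.cvtColor(im,cv2.COLOR_RGB2HSV); m=((hsv[...,1]<60)&(hsv[...,2]>60)).astype(np.uint8)*255
    poly=proj(c,T(p,[(-.2,.145,.066),(-.2,-.145,.066),(-.055,-.145,.066),(-.022,-.03,.066),(.005,-.03,.066),(.005,.03,.066),(-.022,.03,.066),(-.055,.145,.066)]))
    mm=np.zeros_like(m); cv2.fillPoly(mm,[poly.astype(np.int32)],255); m&=mm
    out=[]
    for q in cv2.findContours(m,cv2.RETR_EXTERNAL,cv2.CHAIN_APPROX_NONE)[0]:
        if cv2.contourArea(q)>500: out.append((cv2.minEnclosingCircle(q),cv2.contourArea(q)))
    return out,m
def inv(p,X):
    c,s=np.cos(p[2]),np.sin(p[2]); return (X[:,:2]-p[:2])@np.array([[c,-s],[s,c]])
E
python3 - <<'E'
from wm import *
from meas import p,T
c=get_calibration('wrist');im=cv2.cvtColor(cv2.imread('pics/w1.png'),cv2.COLOR_BGR2RGB)
uv=[(150,101),(497,100),(178,295),(473,294)];X=np.array([(-.2,-.16,.077),(-.2,.16,.077),(0,-.16,.077),(0,.16,.077)])
r=least_squares(lambda q:(proj(c,T(q,X))-uv).ravel(),p); q=r.x
print('board',q,np.degrees(q[2]),p,np.round(r.fun,1))
np.save('board.npy',q)
o,m=washers(im,c,q,T)
for (ce,rad),a in o:
    W=ray(c,[ce],.071);print(np.round(ce,1),round(rad,1),a,np.round(W,4),np.round(inv(q,W),4))
print('bolt',[np.round(inv(q,ray(c,[u],z)),3) for u,z in(((349,158),.075),((348,152),.11))])
print('gate',np.round(inv(q,ray(c,[(299,275),(351,275)],.077)),3))
s=ctrl.sense();P=s['tool_pos'];M=np.array(s['tcp_rot']);print('tcp board',inv(q,P[None]),P[2],np.degrees(np.arctan2(M[1,0],M[0,0])-q[2]))
E
```

```text
board [ 0.64558908  0.07156265 -0.28851076] -16.53044901072566 [ 0.64614709  0.06914188 -0.29342537] [-0.5 -0.2  1.5 -1.  -1.8  1.4  0.7  1. ]
[239.8 209.3] 19.8 1135.0 [[0.5299 0.016  0.071 ]] [[-0.0951 -0.0862]]
[402.8 203. ] 20.0 1150.5 [[0.5715 0.1763 0.071 ]] [[-0.1008  0.0793]]
[294.2 160.6] 20.6 1245.0 [[0.499  0.0844 0.071 ]] [[-0.1442 -0.0294]]
bolt [array([[-0.147,  0.024]]), array([[-0.157,  0.021]])]
gate [[-0.024 -0.027]
 [-0.024  0.028]]
tcp board [[-1.20948194e-01 -3.61137899e-05]] 0.3270443244460933 -0.26806907524066187
```

```bash
python3 - <<'E'
from wm import *
from meas import T
q=np.load('board.npy');c=get_calibration('wrist');P=ctrl.sense()['tool_pos'];t=inv(q,P[None])
for h in(0,.045,.055,.065): print(h,np.round(inv(q,ray(c,[(285,310),(362,310),(250,355),(398,360),(185,362)],P[2]+h))-t,3).tolist())
E
python3 -c "
import cv2
a=cv2.imread('pics/w1.png')[270:480,150:500]; cv2.imwrite('pics/w1c.png',cv2.resize(a,None,fx=2.2,fy=2.2))"
```

```text
0 [[-0.003, -0.016], [-0.002, 0.015], [0.018, -0.031], [0.021, 0.03], [0.021, -0.058]]
0.045 [[-0.028, -0.011], [-0.028, 0.01], [-0.014, -0.021], [-0.012, 0.021], [-0.012, -0.039]]
0.055 [[-0.034, -0.01], [-0.033, 0.009], [-0.021, -0.019], [-0.019, 0.018], [-0.019, -0.035]]
0.065 [[-0.039, -0.009], [-0.039, 0.008], [-0.028, -0.017], [-0.026, 0.016], [-0.026, -0.031]]
```

View pics/w1c.png

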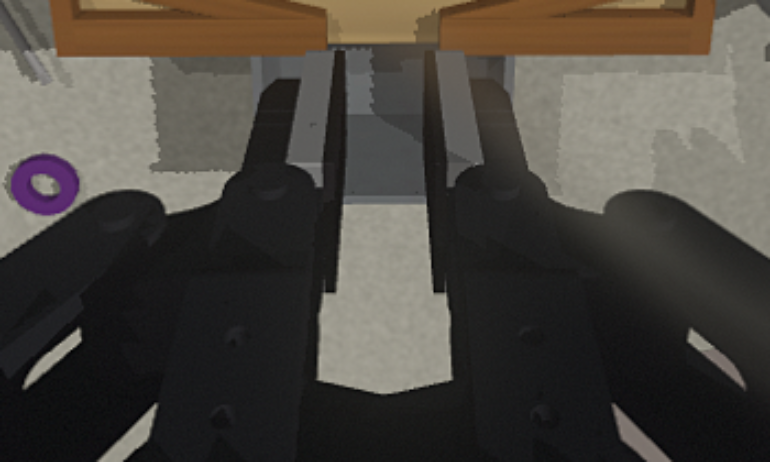

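```bash
python3 -m jog '[{"x":-3.2,"y":0,"z":-2,"ax":0,"ay":-7.5,"az":0},{"x":-6.4,"y":0,"z":-4.1,"ax":0,"ay":-15,"az":0},{"x":-6.4,"y":4,"z":-4.1,"ax":0,"ay":-15,"az":0},{"x":-6.4,"y":8,"z":-4.1,"ax":0,"ay":-15,"az":0},{"x":-6.4,"y":12,"z":-4.1,"ax":0,"ay":-15,"az":0},{"x":-6.4,"y":16,"z":-4.1,"ax":0,"ay":-15,"az":0},{"x":-6.4,"y":20,"z":-4.1,"ax":0,"ay":-15,"az":0},{"x":-6.4,"y":22,"z":-4.1,"ax":0,"ay":-15,"az":0},{"x":-6.4,"y":23,"z":-4.1,"ax":0,"ay":-15,"az":0},{"x":-6.4,"y":23,"z":-4.1,"ax":0,"ay":-15,"az":0},{"x":-6.4,"y":23,"z":-4.1,"ax":0,"ay":-15,"az":0},{"x":-6.4,"y":23,"z":-4.1,"ax":0,"ay":-15,"az":0}]' 243
cat > st.py <<'E'
from wm import *
from meas import T
import sys
q=np.load('board.npy')
def st():
    s=ctrl.sense();P=np.array(s['tool_pos']);M=np.array(s['tcp_rot'])
    print('t',s['time_s'],'tcp board',np.round(inv(q,P[None]),4),'z',round(P[2],4),'head',np.round(np.degrees(np.arctan2(M[1,0],M[0,0])-q[2]),2),'F',np.round(s['force'],1),'g',round(s['gripper_width'],3))
if __name__=='__main__':
    st()
    for n in sys.argv[1:]:
        cam,f=n.split(':'); im,c=snap(cam,f+'.png')
        if cam=='wrist':
            for (ce,rad),a in washers(im,c,q,T)[0]: print(np.round(ce,1),round(rad,1),a,np.round(inv(q,ray(c,[ce],.071)),4))
        if cam=='side':
            a=im[170:310,270:430]; cv2.imwrite('pics/'+f+'c.png',cv2.cvtColor(cv2.resize(a,None,fx=4,fy=4,interpolation=cv2.INTER_CUBIC),cv2.COLOR_RGB2BGR))
E
python3 st.py wrist:w2 side:s2
```

```text
time_s: 3.25
tool_pos: [0.4575, 0.0847, 0.098]
tcp_rot: [[0.999, 0.002, 0.032], [-0.032, -0.0, 0.999], [0.002, -1.0, -0.0]]
force: [0.1, -0.2, 0.5]
gripper_width: 0.045
t 3.25 tcp board [[-0.184  -0.0409]] z 0.098 head 14.69 F [ 0.1 -0.2  0.5] g 0.045
[340.5 323.4] 30.8 732.0 [[-0.1666 -0.0285]]
[308.  323.3] 30.9 721.0 [[-0.1627 -0.0435]]
```

View pics/w2.png

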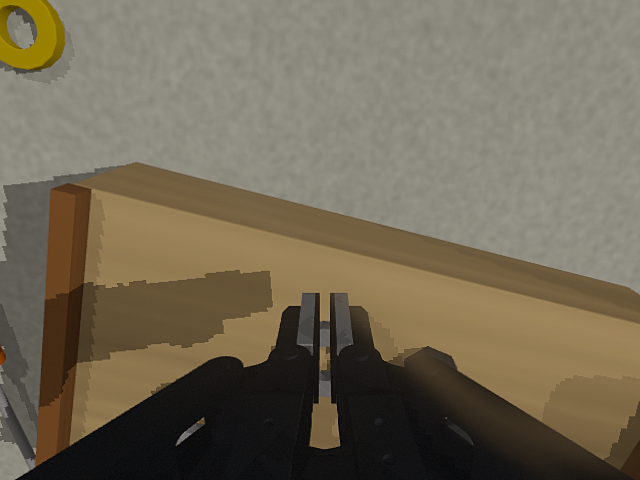

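View pics/s2c.png

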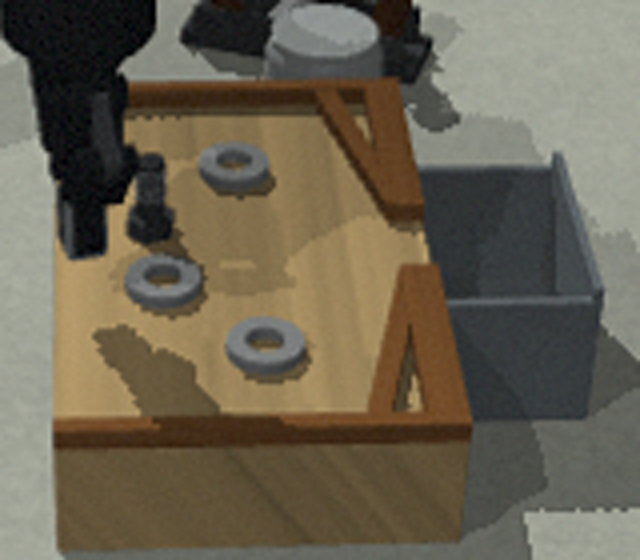

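The washer hole shows centred between the tips at about (323,385). The bolt's top shows beside the right knuckle at (428,355). I'll go down and push slowly past the bolt.

```bash
python3 - <<'E'
from wm import *
q=np.load('board.npy');print(inv(q,ray(get_calibration('wrist'),[(428,352)],.11)))
E
python3 -m jog '[{"x":0,"y":1.5,"z":0,"ax":0,"ay":0,"az":0},{"x":0,"y":2.5,"z":0,"ax":0,"ay":0,"az":0},{"x":0,"y":3,"z":0,"ax":0,"ay":0,"az":0},{"x":0,"y":3,"z":0,"ax":0,"ay":0,"az":0},{"x":0.5,"y":3,"z":0,"ax":0,"ay":0,"az":0},{"x":1,"y":3,"z":0,"ax":0,"ay":0,"az":0},{"x":1.5,"y":3,"z":0,"ax":0,"ay":0,"az":0},{"x":2,"y":3,"z":0,"ax":0,"ay":0,"az":0}]' 243
python3 st.py side:s3
```

```text
[[-0.18607411 -0.00152057]]
time_s: 4.15
tool_pos: [0.4774, 0.084, 0.067]
tcp_rot: [[0.999, 0.0, 0.032], [-0.032, -0.0, 0.999], [0.0, -1.0, -0.0]]
force: [-1.6, 0.3, 0.4]
gripper_width: 0.045
t 4.15 tcp board [[-0.1648 -0.036 ]] z 0.067 head 14.69 F [-1.6  0.3  0.4] g 0.045
```

View pics/s3c.png

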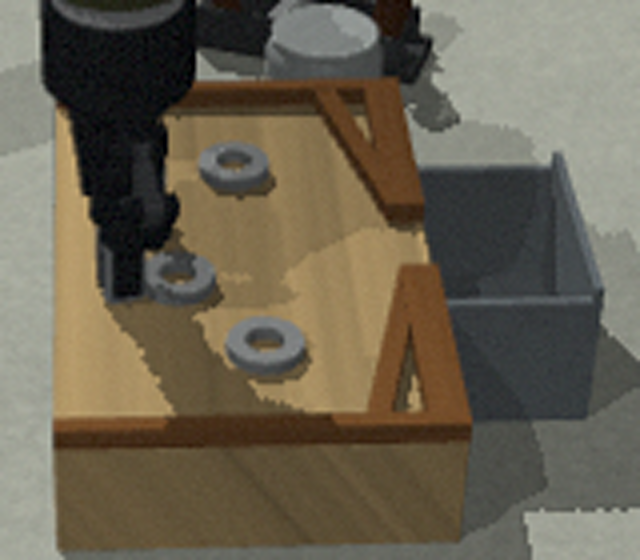

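The washer has moved with the tips at (180,275) in the crop, with about 1.6 N of contact force. I'll keep pushing past the bolt.

```bash
python3 -m jog '[{"x":0.5,"y":0,"z":0,"ax":0,"ay":0,"az":0},{"x":1,"y":0,"z":0,"ax":0,"ay":0,"az":0},{"x":1.5,"y":0,"z":0,"ax":0,"ay":0,"az":0},{"x":2,"y":0,"z":0,"ax":0,"ay":0,"az":0},{"x":2.5,"y":0,"z":0,"ax":0,"ay":0,"az":0},{"x":3,"y":0,"z":0,"ax":0,"ay":0,"az":0},{"x":3.5,"y":0,"z":0,"ax":0,"ay":0,"az":0},{"x":4,"y":0,"z":0,"ax":0,"ay":0,"az":0},{"x":4,"y":0,"z":0,"ax":0,"ay":0,"az":0}]' 243
python3 st.py side:s4 wrist:w4
```

```text
time_s: 5.1
tool_pos: [0.5174, 0.0826, 0.0668]
tcp_rot: [[0.999, 0.001, 0.032], [-0.032, -0.0, 0.999], [0.001, -1.0, -0.0]]
force: [0.8, 0.6, 0.9]
gripper_width: 0.05
t 5.1 tcp board [[-0.126  -0.0258]] z 0.0668 head 14.68 F [0.8 0.6 0.9] g 0.05
[324.  413.8] 17.8 593.0 [[-0.0836 -0.015 ]]
[550.  418.4] 48.1 3028.0 [[-0.1057  0.0774]]
[156.7 349.4] 51.8 6571.0 [[-0.0976 -0.087 ]]
[340.5 323.4] 30.8 742.0 [[-0.1271 -0.0197]]
[308.  323.3] 30.9 744.0 [[-0.1239 -0.0319]]
[483.6 318.8] 52.4 2710.5 [[-0.143   0.0331]]
```

View pics/s4c.png

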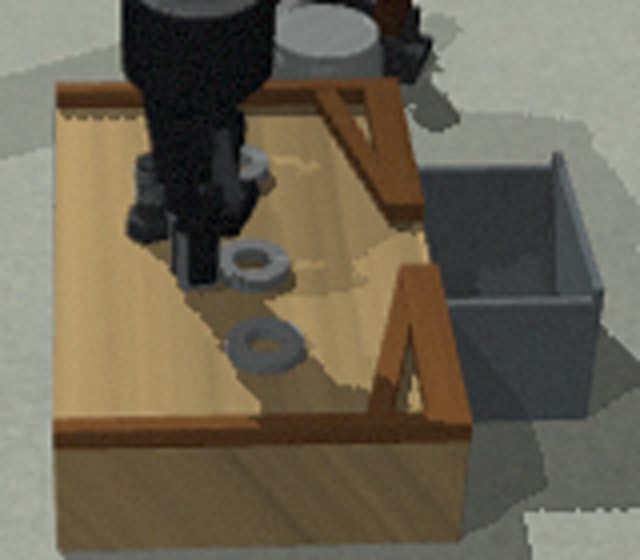

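View pics/w4.png

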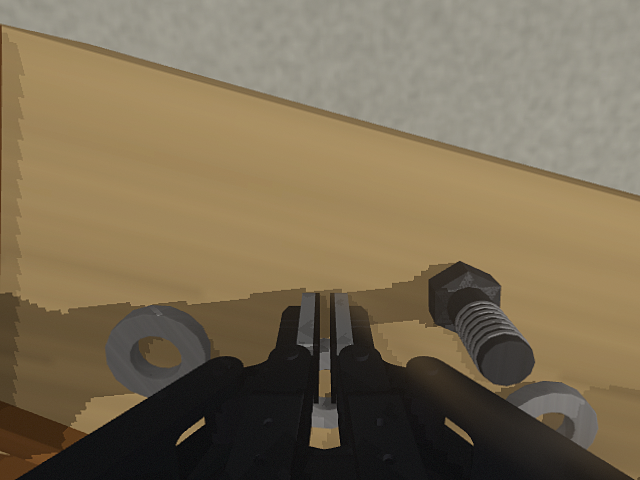

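The bolt stands undisturbed at (480,320) and I'm past it. The washer is centred ahead of the tips, with its far edge at (323,415). I'll open to a small V and compute the steering rows through the gate.

```bash
cat > plan.py <<'E'
# plan.py: prints tool-frame shifts for washer-path points (board x,y,heading deg, d)
from st import *
def plan(pts):
    s=ctrl.sense();P=np.array(s['tool_pos']);M=np.array(s['tcp_rot']);b=inv(q,P[None])[0];h0=np.degrees(np.arctan2(M[1,0],M[0,0])-q[2]);a=np.radians(h0)
    for x,y,h,d in pts:
        t=np.array([x-d*np.cos(np.radians(h)),y-d*np.sin(np.radians(h))])-b
        print('x %.2f z %.2f ay %.1f'%(100*(t[0]*np.cos(a)+t[1]*np.sin(a)),100*(-t[0]*np.sin(a)+t[1]*np.cos(a)),h0-h), 'tcp',np.round(t+b,3))
E
python3 - <<'E'
from plan import *
st(); plan([(-.096,-.018,14.7,.030),(-.08,-.0135,14.7,.030),(-.065,-.009,14.7,.03),(-.05,-.005,12,.03),(-.04,-.003,9,.03),(-.03,-.0015,5,.03),(-.02,-.0005,2,.03),(-.01,0,0,.03),(0,0,0,.03),(.008,0,0,.03),(.013,0,0,.03)])
E
```

```text
t 5.2 tcp board [[-0.1266 -0.0259]] z 0.0667 head 14.68 F [ 0.7  0.1 -0.6] g 0.049
x 0.16 z -0.01 ay -0.0 tcp [-0.125 -0.026]
x 1.83 z 0.02 ay -0.0 tcp [-0.109 -0.021]
x 3.39 z 0.08 ay -0.0 tcp [-0.094 -0.017]
x 4.95 z 0.22 ay 2.7 tcp [-0.079 -0.011]
x 5.98 z 0.32 ay 5.7 tcp [-0.07  -0.008]
x 7.01 z 0.42 ay 9.7 tcp [-0.06  -0.004]
x 8.03 z 0.42 ay 12.7 tcp [-0.05  -0.002]
x 9.04 z 0.31 ay 14.7 tcp [-0.04  0.  ]
x 10.00 z 0.06 ay 14.7 tcp [-0.03  0.  ]
x 10.78 z -0.14 ay 14.7 tcp [-0.022  0.   ]
x 11.26 z -0.27 ay 14.7 tcp [-0.017  0.   ]
```

```bash
python3 -m jog '[{"x":0,"y":0,"z":0,"ax":0,"ay":0,"az":0},{"x":0,"y":0,"z":0,"ax":0,"ay":0,"az":0},{"x":0.6,"y":0,"z":0,"ax":0,"ay":0,"az":0},{"x":1.2,"y":0,"z":0,"ax":0,"ay":0,"az":0},{"x":1.8,"y":0,"z":0,"ax":0,"ay":0,"az":0},{"x":2.4,"y":0,"z":0.04,"ax":0,"ay":0,"az":0},{"x":3,"y":0,"z":0.07,"ax":0,"ay":0,"az":0},{"x":3.5,"y":0,"z":0.1,"ax":0,"ay":0.5,"az":0},{"x":4,"y":0,"z":0.15,"ax":0,"ay":1,"az":0},{"x":4.5,"y":0,"z":0.18,"ax":0,"ay":1.8,"az":0},{"x":5,"y":0,"z":0.22,"ax":0,"ay":2.7,"az":0},{"x":5.5,"y":0,"z":0.27,"ax":0,"ay":4.2,"az":0},{"x":6,"y":0,"z":0.32,"ax":0,"ay":5.7,"az":0},{"x":6,"y":0,"z":0.32,"ax":0,"ay":5.7,"az":0}]' 217
python3 st.py side:s5 top:t5 wrist:w5
python3 -c "
import cv2
a=cv2.imread('pics/t5.png')[150:310,220:400]; cv2.imwrite('pics/t5c.png',cv2.resize(a,None,fx=3.7,fy=3.7))"
```

```text
time_s: 6.6
tool_pos: [0.5775, 0.084, 0.0668]
tcp_rot: [[0.991, 0.001, 0.133], [-0.133, -0.0, 0.991], [0.001, -1.0, 0.0]]
force: [0.5, 0.4, -0.2]
gripper_width: 0.148
t 6.6 tcp board [[-0.0688 -0.0075]] z 0.0668 head 8.91 F [ 0.5  0.4 -0.2] g 0.148
[324.5 409.9] 28.7 1458.5 [[-0.0277 -0.0012]]
[324.9 356.8] 23.5 994.0 [[-0.0535 -0.005 ]]
[352.  323.2] 30.8 754.5 [[-0.0702  0.0029]]
[297.  323.2] 30.8 764.5 [[-0.0669 -0.0181]]
[566.  276.3] 59.4 9114.0 [[-0.1022  0.0775]]
[118.1 226.7] 60.9 9941.0 [[-0.0959 -0.0862]]
[479.2 123.9] 57.1 5490.0 [[-0.1502  0.0309]]
```

View pics/s5c.png

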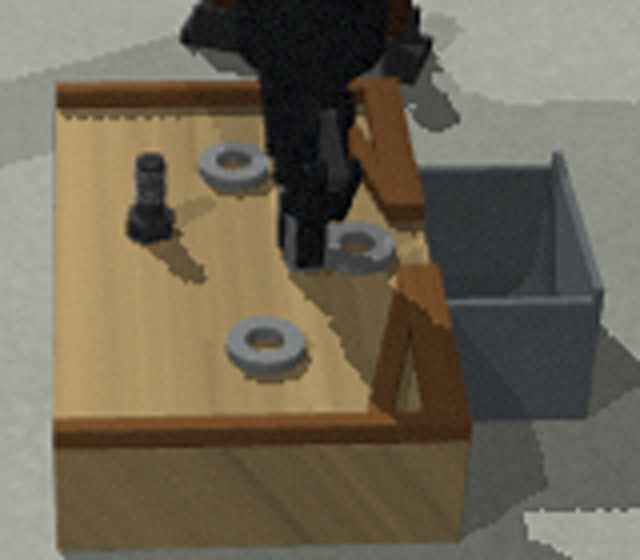

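View pics/w5.png

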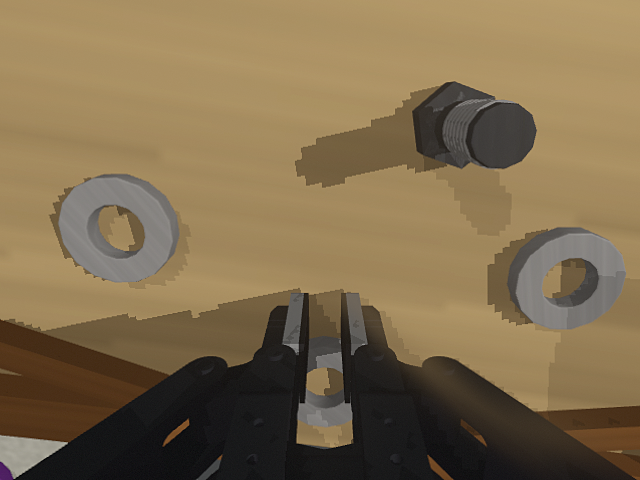

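The washer nests between the tips, with its hole at (325,383), at the mouth of the gate. I'll finish the push.

Run:
```python
from plan import *
plan([(-.03,-.0012,5,.03),(-.02,-.0005,2,.03),(-.01,0,0,.03),(0,0,0,.03),(.008,0,0,.03),(.014,0,0,.03)])
```

```text
x 1.01 z 0.23 ay 4.0 tcp [-0.06  -0.004]
x 2.02 z 0.30 ay 7.0 tcp [-0.05  -0.002]
x 3.03 z 0.30 ay 9.0 tcp [-0.04  0.  ]
x 4.02 z 0.14 ay 9.0 tcp [-0.03  0.  ]
x 4.81 z 0.01 ay 9.0 tcp [-0.022  0.   ]
x 5.40 z -0.08 ay 9.0 tcp [-0.016  0.   ]
```

```bash
python3 -m jog '[{"x":0.5,"y":0,"z":0.12,"ax":0,"ay":2,"az":0},{"x":1,"y":0,"z":0.23,"ax":0,"ay":4,"az":0},{"x":1.5,"y":0,"z":0.27,"ax":0,"ay":5.5,"az":0},{"x":2,"y":0,"z":0.3,"ax":0,"ay":7,"az":0},{"x":2.5,"y":0,"z":0.3,"ax":0,"ay":8,"az":0},{"x":3,"y":0,"z":0.3,"ax":0,"ay":9,"az":0},{"x":3.5,"y":0,"z":0.22,"ax":0,"ay":9,"az":0},{"x":4,"y":0,"z":0.14,"ax":0,"ay":9,"az":0},{"x":4.5,"y":0,"z":0.06,"ax":0,"ay":9,"az":0},{"x":5,"y":0,"z":-0.02,"ax":0,"ay":9,"az":0},{"x":5.4,"y":0,"z":-0.08,"ax":0,"ay":9,"az":0},{"x":5.4,"y":0,"z":-0.08,"ax":0,"ay":9,"az":0},{"x":5.4,"y":0,"z":-0.08,"ax":0,"ay":9,"az":0}]' 217
python3 st.py side:s6
```

```text
time_s: 8.05
tool_pos: [0.6303, 0.0761, 0.0667]
tcp_rot: [[0.959, -0.0, 0.285], [-0.285, 0.0, 0.959], [-0.0, -1.0, -0.0]]
force: [0.9, -0.4, 0.1]
gripper_width: 0.151
t 8.05 tcp board [[-0.016 -0.   ]] z 0.0667 head -0.02 F [ 0.9 -0.4  0.1] g 0.151
```

View pics/s6c.png

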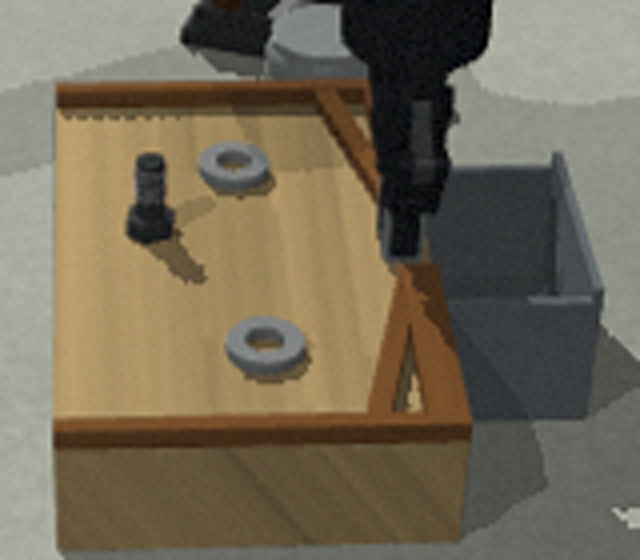

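The deck is clear at the gate, so the first washer has gone over. Next I lift and plan the left washer. It sits at board (-0.101, 0.079): I'll sweep it sideways to the gate line, then push it straight through.

```bash
python3 -m jog '[{"x":-0.5,"y":0,"z":0,"ax":0,"ay":0,"az":0},{"x":-1,"y":-2,"z":0,"ax":0,"ay":0,"az":0},{"x":-1.5,"y":-6,"z":0,"ax":0,"ay":0,"az":0},{"x":-2,"y":-10,"z":0,"ax":0,"ay":0,"az":0},{"x":-6,"y":-13,"z":0,"ax":0,"ay":0,"az":0},{"x":-9,"y":-13,"z":0,"ax":0,"ay":0,"az":0},{"x":-9,"y":-13,"z":0,"ax":0,"ay":0,"az":0},{"x":-9,"y":-13,"z":0,"ax":0,"ay":0,"az":0}]' 217
python3 st.py wrist:w7 side:s7
python3 - <<'E'
from plan import *
plan([(-.101,.079,-65,.043)])
E
```

```text
time_s: 8.9
tool_pos: [0.5437, 0.1019, 0.1971]
tcp_rot: [[0.959, 0.001, 0.284], [-0.284, -0.0, 0.959], [0.001, -1.0, 0.0]]
force: [1.7, 0.3, -0.5]
gripper_width: 0.148
t 8.9 tcp board [[-1.063e-01  1.000e-04]] z 0.1971 head 0.01 F [ 1.7  0.3 -0.5] g 0.148
[352.  323.2] 30.8 707.0 [[-0.0264  0.0209]]
[297.  323.2] 30.8 737.5 [[-0.0264 -0.0207]]
[201.6 236.3] 29.5 2452.0 [[-0.096  -0.0859]]
[437.4 228.3] 29.5 2467.5 [[-0.1018  0.0787]]
[361.  162.5] 22.0 1032.5 [[-0.1475  0.0242]]
x -1.37 z 11.80 ay 65.0 tcp [-0.119  0.118]
```

View pics/w7.png

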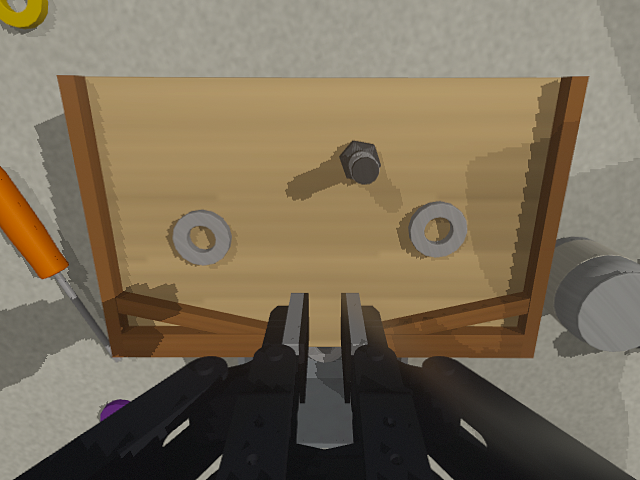

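View pics/s7c.png

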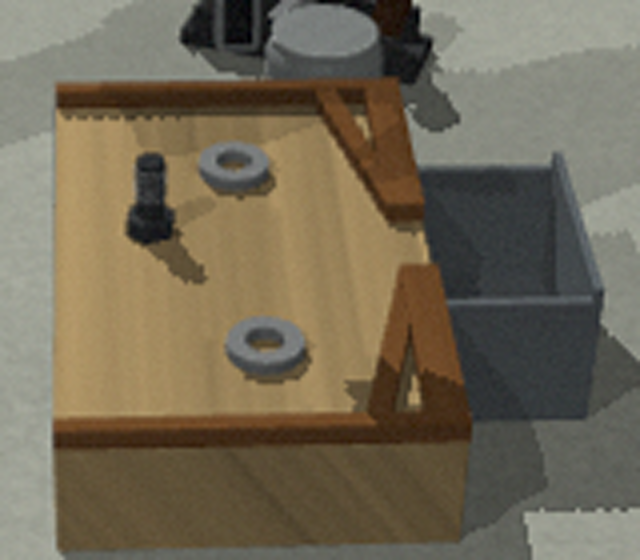

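Only two washers are left on the deck, at (202,237) and (438,229), and the first one's rim shows in the slot at (325,353). I'll move behind the one at (438,229).

```bash
python3 -m jog '[{"x":-0.2,"y":0,"z":2,"ax":0,"ay":8.2,"az":0},{"x":-0.4,"y":0,"z":4,"ax":0,"ay":16.4,"az":0},{"x":-0.6,"y":0,"z":6,"ax":0,"ay":24.6,"az":0},{"x":-0.8,"y":0,"z":8,"ax":0,"ay":32.8,"az":0},{"x":-1,"y":0,"z":10,"ax":0,"ay":41,"az":0},{"x":-1.2,"y":0,"z":11.8,"ax":0,"ay":49.2,"az":0},{"x":-1.4,"y":0,"z":11.8,"ax":0,"ay":57.4,"az":0},{"x":-1.4,"y":0,"z":11.8,"ax":0,"ay":65,"az":0},{"x":-1.4,"y":3,"z":11.8,"ax":0,"ay":65,"az":0},{"x":-1.4,"y":6,"z":11.8,"ax":0,"ay":65,"az":0},{"x":-1.4,"y":9,"z":11.8,"ax":0,"ay":65,"az":0},{"x":-1.4,"y":10,"z":11.8,"ax":0,"ay":65,"az":0},{"x":-1.4,"y":10,"z":11.8,"ax":0,"ay":65,"az":0},{"x":-1.4,"y":10,"z":11.8,"ax":0,"ay":65,"az":0}]' 217
python3 st.py wrist:w8 side:s8
```

```text
time_s: 10.4
tool_pos: [0.5651, 0.2189, 0.098]
tcp_rot: [[0.147, 0.002, 0.989], [-0.989, 0.0, 0.147], [-0.0, -1.0, 0.002]]
force: [0.4, -0.1, 0.5]
gripper_width: 0.145
t 10.4 tcp board [[-0.1191  0.1183]] z 0.098 head -65.03 F [ 0.4 -0.1  0.5] g 0.145
[324.9 379.2] 23.4 902.0 [[-0.0975  0.0709]]
[324.  341.5] 23.0 780.5 [[-0.107   0.0905]]
[352.  323.2] 30.8 778.5 [[-0.0992  0.1052]]
[297.  323.2] 30.8 779.0 [[-0.1229  0.0942]]
[129.5 294.5] 149.3 852.5 [[-0.1991  0.0756]]
```

View pics/w8.png

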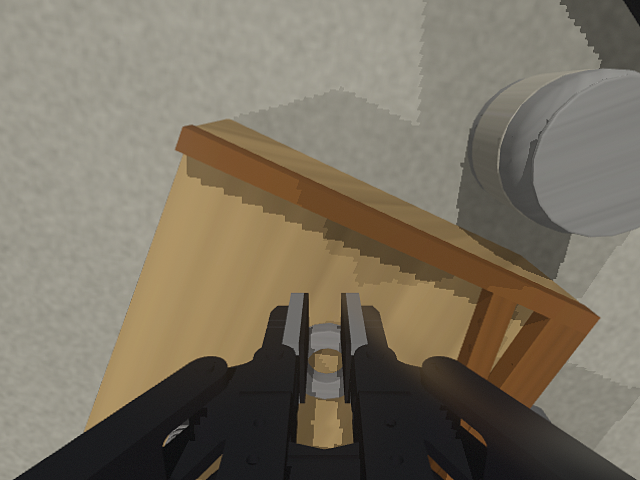

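View pics/s8c.png

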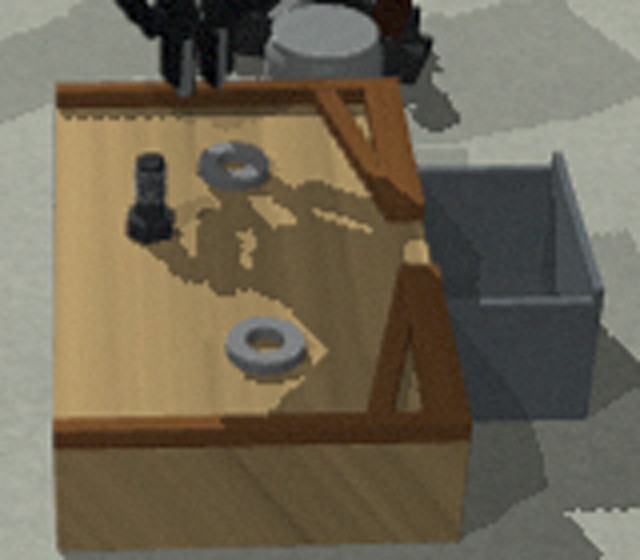

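The washer's hole is centred between the tips at (325,360), and the tips are inside the side rail. I'll descend and sweep.

```bash
python3 -m jog '[{"x":0,"y":1.5,"z":0,"ax":0,"ay":0,"az":0},{"x":0,"y":2.5,"z":0,"ax":0,"ay":0,"az":0},{"x":0,"y":3.1,"z":0,"ax":0,"ay":0,"az":0},{"x":0,"y":3.1,"z":0,"ax":0,"ay":0,"az":0},{"x":0.5,"y":3.1,"z":0,"ax":0,"ay":0,"az":0},{"x":1,"y":3.1,"z":0,"ax":0,"ay":0,"az":0},{"x":1.5,"y":3.1,"z":0,"ax":0,"ay":0,"az":0},{"x":2,"y":3.1,"z":0,"ax":0,"ay":0,"az":0},{"x":2.5,"y":3.1,"z":0,"ax":0,"ay":0,"az":0},{"x":3,"y":3.1,"z":0,"ax":0,"ay":0,"az":0},{"x":3.5,"y":3.1,"z":0,"ax":0,"ay":0,"az":0},{"x":4,"y":3.1,"z":0,"ax":0,"ay":0,"az":0},{"x":4.5,"y":3.1,"z":0,"ax":0,"ay":0,"az":0},{"x":5,"y":3.1,"z":0,"ax":0,"ay":0,"az":0},{"x":5,"y":3.1,"z":0,"ax":0,"ay":0,"az":0}]' 217
python3 st.py wrist:w9 side:s9
```

```text
time_s: 12.0
tool_pos: [0.5717, 0.1687, 0.0657]
tcp_rot: [[0.146, -0.0, 0.989], [-0.989, -0.0, 0.146], [0.0, -1.0, -0.0]]
force: [-0.4, -0.2, 0.3]
gripper_width: 0.148
t 12.0 tcp board [[-0.0985  0.0721]] z 0.0657 head -65.05 F [-0.4 -0.2  0.3] g 0.148
[324.  410.2] 28.7 1456.0 [[-0.0816  0.0337]]
[149.5 365. ] 27.8 534.5 [[-0.1539  0.0247]]
[325. 357.] 24.1 1005.5 [[-0.0921  0.0573]]
[352.  323.2] 30.8 777.0 [[-0.0891  0.0755]]
[297.  323.2] 30.8 780.0 [[-0.1083  0.0666]]
[ 64.  234.5] 241.1 2940.5 [[-0.1976  0.0648]]
```

View pics/w9.png

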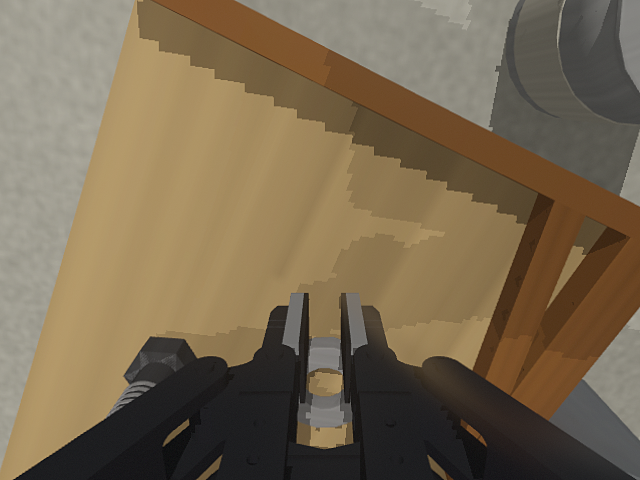

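View pics/s9c.png

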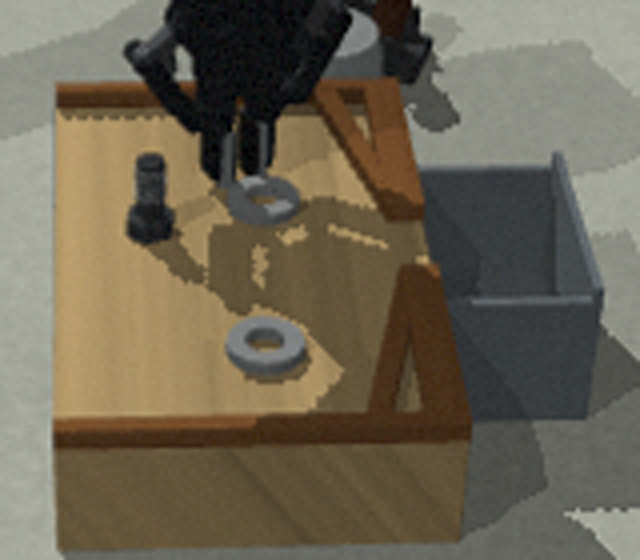

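All good: the washer is still nested with its hole at (325,383), and the bolt at (150,370) is clear. I'll continue the sweep to the gate line, 1 mm higher.

```bash
python3 -m jog '[{"x":0.5,"y":-0.1,"z":0,"ax":0,"ay":0,"az":0},{"x":1,"y":-0.1,"z":0,"ax":0,"ay":0,"az":0},{"x":1.5,"y":-0.1,"z":0,"ax":0,"ay":0,"az":0},{"x":2,"y":-0.1,"z":0,"ax":0,"ay":0,"az":0},{"x":2.5,"y":-0.1,"z":0,"ax":0,"ay":0,"az":0},{"x":3,"y":-0.1,"z":0,"ax":0,"ay":0,"az":0},{"x":3.5,"y":-0.1,"z":0,"ax":0,"ay":0,"az":0},{"x":4,"y":-0.1,"z":0,"ax":0,"ay":0,"az":0},{"x":4.5,"y":-0.1,"z":0,"ax":0,"ay":0,"az":0},{"x":4.9,"y":-0.1,"z":0,"ax":0,"ay":0,"az":0},{"x":4.9,"y":-0.1,"z":0,"ax":0,"ay":0,"az":0},{"x":4.4,"y":-0.1,"z":0,"ax":0,"ay":0,"az":0},{"x":3.4,"y":-2,"z":0,"ax":0,"ay":0,"az":0},{"x":2.4,"y":-6,"z":0,"ax":0,"ay":0,"az":0},{"x":2.4,"y":-10,"z":0,"ax":0,"ay":0,"az":0},{"x":2.4,"y":-13,"z":0,"ax":0,"ay":0,"az":0},{"x":2.4,"y":-13,"z":0,"ax":0,"ay":0,"az":0}]' 217
python3 st.py wrist:w10 side:s10
```

```text
time_s: 13.8
tool_pos: [0.5765, 0.1464, 0.2003]
tcp_rot: [[0.148, 0.008, 0.989], [-0.989, 0.0, 0.148], [0.001, -1.0, 0.008]]
force: [0.7, 0.1, -0.1]
gripper_width: 0.149
t 13.8 tcp board [[-0.0875  0.0521]] z 0.2003 head -64.97 F [ 0.7  0.1 -0.1] g 0.149
[324.5 315.6] 50.5 2862.5 [[-0.0551 -0.0164]]
[222.5 225.5] 26.8 1148.0 [[-0.1503  0.0186]]
[156. 191.] 193.5 803.0 [[-0.1997  0.0228]]
```

View pics/w10.png

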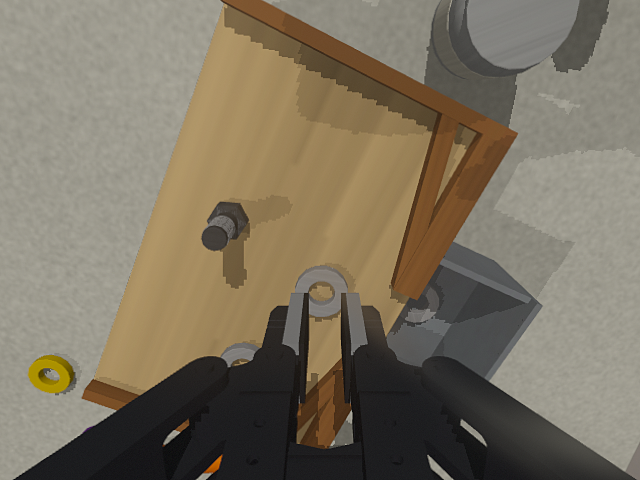

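View pics/s10c.png

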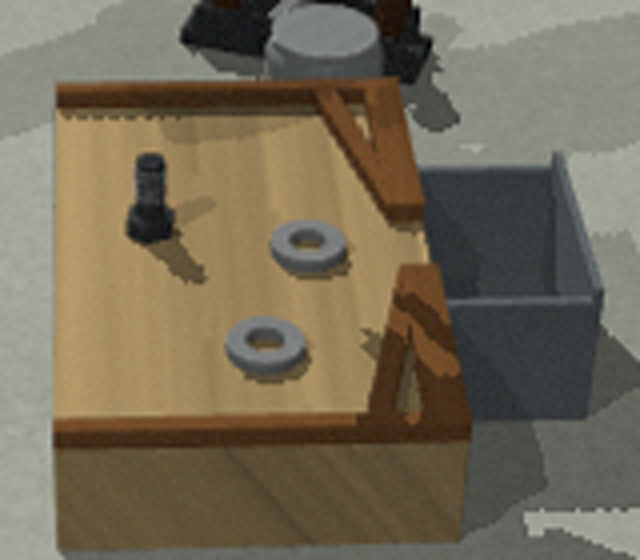

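The swept washer is at (320,292) in the wrist view, the first washer is in the slot at (425,303), and the bolt stands at (222,225). Next: locate the washer and plan the straight push.

Run:
```python
from plan import *
c=get_calibration('wrist');print(inv(q,ray(c,[(321,291)],.070)))
print(inv(q,ray(get_calibration('side'),[(309/4+270,242/4+170)],.072)))
x,y=-.067,.002
plan([(x,y,0,.045)])
```

```text
[[-0.06943204  0.00184278]]
[[-0.06286454 -0.00123696]]
x 3.50 z -4.17 ay -65.0 tcp [-0.112  0.002]
```

```bash
python3 -m jog '[{"x":0.8,"y":0,"z":-0.8,"ax":0,"ay":-8.2,"az":0},{"x":1.6,"y":0,"z":-1.6,"ax":0,"ay":-16.4,"az":0},{"x":2.4,"y":0,"z":-2.4,"ax":0,"ay":-24.6,"az":0},{"x":3.2,"y":0,"z":-3.2,"ax":0,"ay":-32.8,"az":0},{"x":3.7,"y":0,"z":-3.9,"ax":0,"ay":-41,"az":0},{"x":3.7,"y":0,"z":-3.9,"ax":0,"ay":-49.2,"az":0},{"x":3.7,"y":0,"z":-3.9,"ax":0,"ay":-57.4,"az":0},{"x":3.7,"y":0,"z":-3.9,"ax":0,"ay":-65,"az":0},{"x":3.7,"y":3,"z":-3.9,"ax":0,"ay":-65,"az":0},{"x":3.7,"y":6,"z":-3.9,"ax":0,"ay":-65,"az":0},{"x":3.7,"y":9,"z":-3.9,"ax":0,"ay":-65,"az":0},{"x":3.7,"y":10,"z":-3.9,"ax":0,"ay":-65,"az":0},{"x":3.7,"y":10,"z":-3.9,"ax":0,"ay":-65,"az":0},{"x":3.7,"y":10,"z":-3.9,"ax":0,"ay":-65,"az":0}]' 217
python3 st.py wrist:w11 side:s11
```

```text
time_s: 15.3
tool_pos: [0.5424, 0.1033, 0.0966]
tcp_rot: [[0.959, 0.001, 0.285], [-0.285, -0.0, 0.959], [0.001, -1.0, 0.0]]
force: [0.2, 0.5, 0.6]
gripper_width: 0.15
t 15.3 tcp board [[-0.108   0.0011]] z 0.0966 head -0.02 F [0.2 0.5 0.6] g 0.15
[323.2 380.3] 24.1 881.0 [[-0.0568  0.0003]]
[325.  342.5] 23.0 800.5 [[-0.0785  0.0012]]
[352.  323.2] 30.8 760.0 [[-0.089   0.0139]]
[297.  323.2] 30.8 760.5 [[-0.089 -0.012]]
[138.1 308. ] 45.9 5537.0 [[-0.0974 -0.0854]]
[383. 209.] 40.9 2620.5 [[-0.1448  0.026 ]]
[319.5  68.5] 319.5 1002.5 [[-0.2005 -0.0009]]
```

View pics/w11.png

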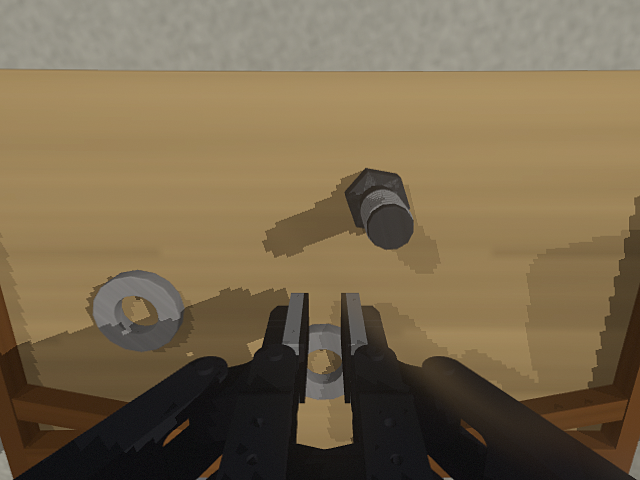

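View pics/s11c.png

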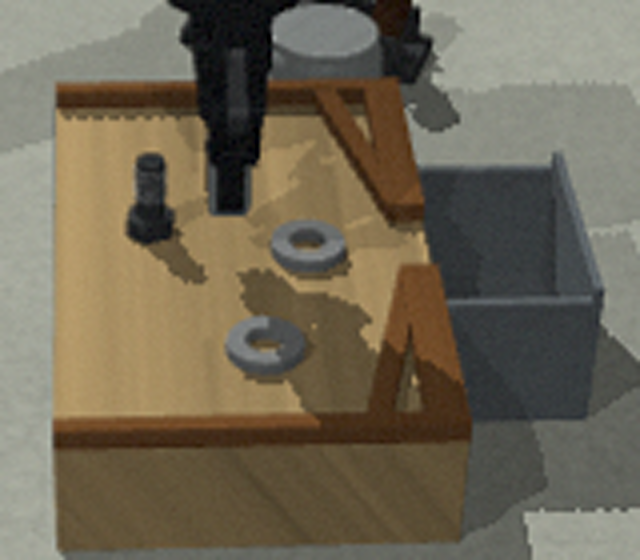

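The washer is centred ahead of the tips at (324,362) and the bolt is clear behind them. I'll go down and push straight through.

```bash
python3 -m jog '[{"x":0,"y":1.5,"z":0,"ax":0,"ay":0,"az":0},{"x":0,"y":2.5,"z":0,"ax":0,"ay":0,"az":0},{"x":0,"y":2.95,"z":0,"ax":0,"ay":0,"az":0},{"x":0.5,"y":2.95,"z":0,"ax":0,"ay":0,"az":0},{"x":1,"y":2.95,"z":0,"ax":0,"ay":0,"az":0},{"x":1.6,"y":2.95,"z":0,"ax":0,"ay":0,"az":0},{"x":2.2,"y":2.95,"z":0,"ax":0,"ay":0,"az":0},{"x":2.8,"y":2.95,"z":-0.05,"ax":0,"ay":0,"az":0},{"x":3.4,"y":2.95,"z":-0.05,"ax":0,"ay":0,"az":0},{"x":4,"y":2.95,"z":-0.1,"ax":0,"ay":0,"az":0},{"x":4.6,"y":2.95,"z":-0.1,"ax":0,"ay":0,"az":0},{"x":5.2,"y":2.95,"z":-0.1,"ax":0,"ay":0,"az":0},{"x":5.8,"y":2.95,"z":-0.1,"ax":0,"ay":0,"az":0},{"x":6.4,"y":2.95,"z":-0.1,"ax":0,"ay":0,"az":0},{"x":7,"y":2.95,"z":-0.1,"ax":0,"ay":0,"az":0},{"x":7.6,"y":2.95,"z":-0.1,"ax":0,"ay":0,"az":0},{"x":8.2,"y":2.95,"z":-0.1,"ax":0,"ay":0,"az":0},{"x":8.8,"y":2.95,"z":-0.1,"ax":0,"ay":0,"az":0},{"x":9.2,"y":2.95,"z":-0.1,"ax":0,"ay":0,"az":0},{"x":9.2,"y":2.95,"z":-0.1,"ax":0,"ay":0,"az":0}]' 217
python3 -m jog '[{"x":0,"y":0,"z":0,"ax":0,"ay":0,"az":0},{"x":-0.5,"y":0,"z":0,"ax":0,"ay":0,"az":0},{"x":-1,"y":-2,"z":0,"ax":0,"ay":0,"az":0},{"x":-1.5,"y":-6,"z":0,"ax":0,"ay":0,"az":0},{"x":-2,"y":-10,"z":0,"ax":0,"ay":0,"az":0},{"x":-6,"y":-13,"z":0,"ax":0,"ay":0,"az":0},{"x":-9,"y":-13,"z":0,"ax":0,"ay":0,"az":0},{"x":-9,"y":-13,"z":0,"ax":0,"ay":0,"az":0},{"x":-9,"y":-13,"z":0,"ax":0,"ay":0,"az":0}]' 217
python3 st.py wrist:w12 side:s12
```

```text
time_s: 17.4
tool_pos: [0.6303, 0.0759, 0.0662]
tcp_rot: [[0.959, 0.0, 0.285], [-0.285, -0.0, 0.959], [0.0, -1.0, 0.0]]
force: [0.5, -0.5, -0.6]
gripper_width: 0.15
time_s: 18.3
tool_pos: [0.5432, 0.102, 0.1966]
tcp_rot: [[0.959, 0.001, 0.284], [-0.284, -0.0, 0.959], [0.001, -1.0, 0.0]]
force: [-0.3, 0.1, -0.3]
gripper_width: 0.148
t 18.3 tcp board [[-0.1068  0.    ]] z 0.1966 head 0.01 F [-0.3  0.1 -0.3] g 0.148
[352.  323.2] 30.8 708.5 [[-0.0272  0.0208]]
[297.  323.2] 30.8 738.0 [[-0.0272 -0.0207]]
[201.5 237.9] 29.6 2462.5 [[-0.0954 -0.086 ]]
[360.8 163.4] 21.8 1030.5 [[-0.1475  0.024 ]]
```

View pics/w12.png

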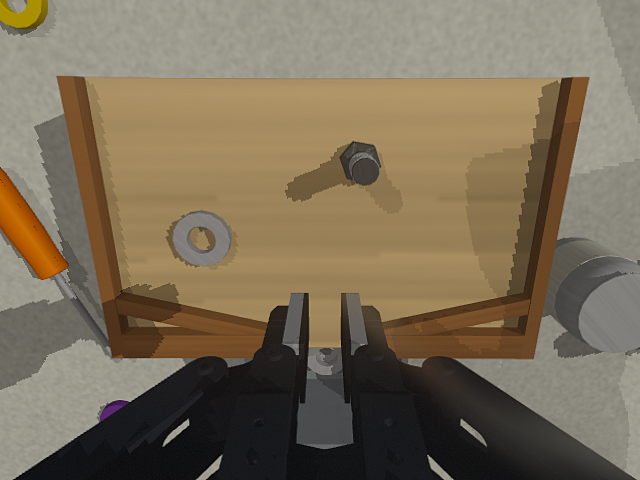

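View pics/s12c.png

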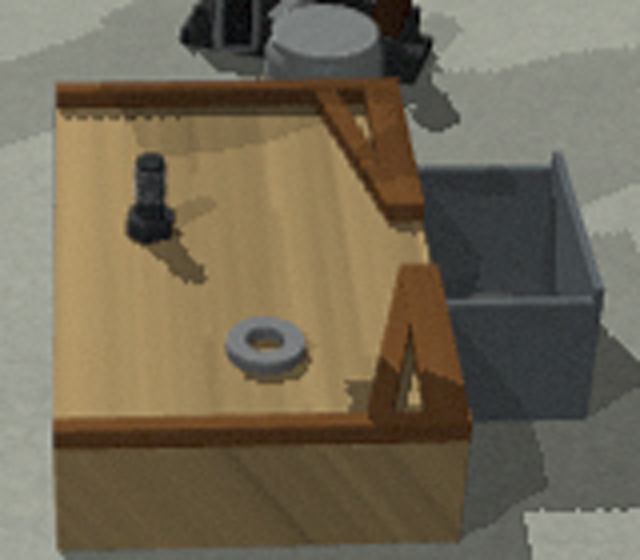

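The second washer is through: only the one at (202,238) is left on the deck, and the bolt is unchanged at (361,163). On to the third.

Run:
```python
from plan import *
print(np.round(ctrl.sense()['qpos'],1))
plan([(-.0954,-.086,70,.040)])
```

```text
[ -1.6  23.1  83.9  -0.   73.  -75. ]
x -0.30 z -12.34 ay -70.0 tcp [-0.109 -0.124]
```

```bash
python3 -m jog '[{"x":-0.3,"y":0,"z":-2,"ax":0,"ay":-8,"az":0},{"x":-0.3,"y":0,"z":-4,"ax":0,"ay":-16,"az":0},{"x":-0.3,"y":0,"z":-6,"ax":0,"ay":-24,"az":0},{"x":-0.3,"y":0,"z":-8,"ax":0,"ay":-32,"az":0},{"x":-0.3,"y":0,"z":-10,"ax":0,"ay":-40,"az":0},{"x":-0.3,"y":0,"z":-12.3,"ax":0,"ay":-48,"az":0},{"x":-0.3,"y":0,"z":-12.3,"ax":0,"ay":-56,"az":0},{"x":-0.3,"y":0,"z":-12.3,"ax":0,"ay":-64,"az":0},{"x":-0.3,"y":0,"z":-12.3,"ax":0,"ay":-70,"az":0},{"x":-0.3,"y":3,"z":-12.3,"ax":0,"ay":-70,"az":0},{"x":-0.3,"y":6,"z":-12.3,"ax":0,"ay":-70,"az":0},{"x":-0.3,"y":9,"z":-12.3,"ax":0,"ay":-70,"az":0},{"x":-0.3,"y":9.9,"z":-12.3,"ax":0,"ay":-70,"az":0},{"x":-0.3,"y":9.9,"z":-12.3,"ax":0,"ay":-70,"az":0},{"x":-0.3,"y":9.9,"z":-12.3,"ax":0,"ay":-70,"az":0}]' 217
python3 st.py wrist:w13 side:s13; python3 -c "
from h import *
print(np.round(ctrl.sense()['qpos'],1))"
```

```text
time_s: 19.9
tool_pos: [0.5065, -0.0156, 0.0983]
tcp_rot: [[0.596, 0.002, -0.803], [0.803, -0.0, 0.596], [0.001, -1.0, -0.002]]
force: [0.4, 0.4, 1.5]
gripper_width: 0.145
t 19.9 tcp board [[-0.1085 -0.1231]] z 0.0983 head 69.97 F [0.4 0.4 1.5] g 0.145
[323.5 372.5] 23.4 905.0 [[-0.092  -0.0777]]
[325. 334.] 23.3 786.5 [[-0.1002 -0.0981]]
[352.  323.2] 30.8 747.0 [[-0.1144 -0.0993]]
[297.  323.2] 30.8 758.0 [[-0.0897 -0.1083]]
[538.  316.5] 150.4 1173.0 [[-0.198  -0.0729]]
[ -15.    24.1   98.6   -0.    57.1 -158.5]
```

View pics/w13.png

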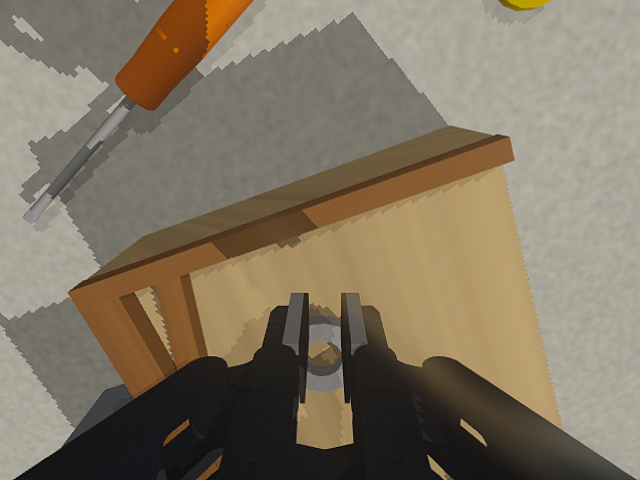

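View pics/s13c.png

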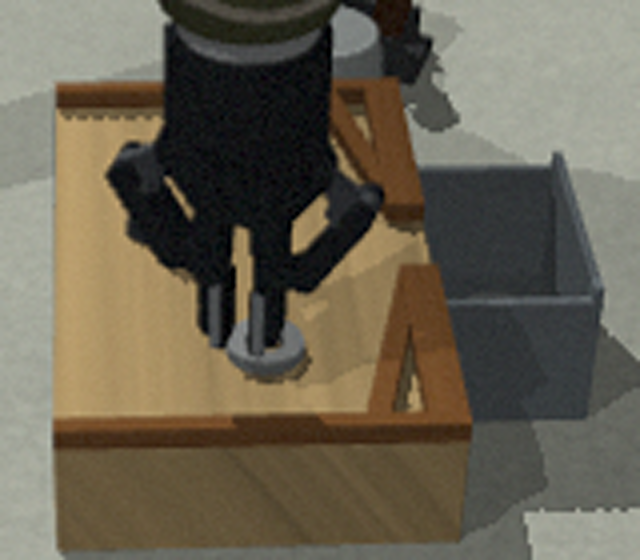

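The washer's hole is centred at (324,352). I'll descend and sweep.

```bash
python3 -m jog '[{"x":0,"y":1.5,"z":0,"ax":0,"ay":0,"az":0},{"x":0,"y":2.5,"z":0,"ax":0,"ay":0,"az":0},{"x":0,"y":3.05,"z":0,"ax":0,"ay":0,"az":0},{"x":0,"y":3.05,"z":0,"ax":0,"ay":0,"az":0},{"x":0.5,"y":3.05,"z":0,"ax":0,"ay":0,"az":0},{"x":1,"y":3.05,"z":0,"ax":0,"ay":0,"az":0},{"x":1.5,"y":3.05,"z":0,"ax":0,"ay":0,"az":0},{"x":2,"y":3.05,"z":0,"ax":0,"ay":0,"az":0},{"x":2.5,"y":3.05,"z":0,"ax":0,"ay":0,"az":0},{"x":3,"y":3.05,"z":0,"ax":0,"ay":0,"az":0},{"x":3.5,"y":3.05,"z":0,"ax":0,"ay":0,"az":0},{"x":4,"y":3.05,"z":0,"ax":0,"ay":0,"az":0},{"x":4.5,"y":3.05,"z":0,"ax":0,"ay":0,"az":0},{"x":5,"y":3.05,"z":0,"ax":0,"ay":0,"az":0},{"x":5,"y":3.05,"z":0,"ax":0,"ay":0,"az":0}]' 217
python3 st.py wrist:w14
```

```text
time_s: 21.5
tool_pos: [0.5358, 0.0254, 0.0667]
tcp_rot: [[0.595, 0.0, -0.804], [0.804, 0.0, 0.595], [0.0, -1.0, -0.0]]
force: [-0.3, -0.2, 0.5]
gripper_width: 0.148
t 21.5 tcp board [[-0.0921 -0.0755]] z 0.0667 head 70.01 F [-0.3 -0.2  0.5] g 0.148
[324.3 407.6] 29.2 1450.5 [[-0.0784 -0.0365]]
[325.  355.5] 23.7 1004.5 [[-0.0874 -0.0604]]
[352.  323.2] 30.8 749.0 [[-0.1023 -0.0706]]
[297.  323.2] 30.8 760.5 [[-0.0823 -0.0779]]
[603.  253.5] 228.4 2438.0 [[-0.1971 -0.067 ]]
```

View pics/w14.png

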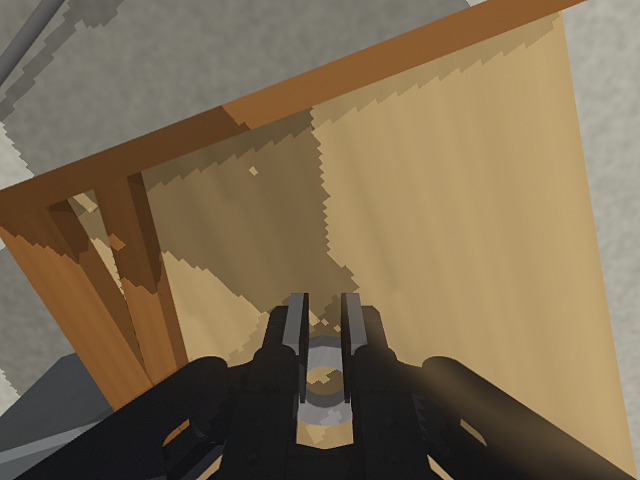

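The washer is still nested, hole at (325,382). I'll sweep on to the gate line, back off and lift.

```bash
python3 -m jog '[{"x":0.5,"y":0,"z":0,"ax":0,"ay":0,"az":0},{"x":1,"y":0,"z":0,"ax":0,"ay":0,"az":0},{"x":1.5,"y":0,"z":0,"ax":0,"ay":0,"az":0},{"x":2,"y":0,"z":0,"ax":0,"ay":0,"az":0},{"x":2.5,"y":0,"z":0,"ax":0,"ay":0,"az":0},{"x":3,"y":0,"z":0,"ax":0,"ay":0,"az":0},{"x":3.5,"y":0,"z":0,"ax":0,"ay":0,"az":0},{"x":4,"y":0,"z":0,"ax":0,"ay":0,"az":0},{"x":4.5,"y":0,"z":0,"ax":0,"ay":0,"az":0},{"x":5,"y":0,"z":0,"ax":0,"ay":0,"az":0},{"x":5,"y":0,"z":0,"ax":0,"ay":0,"az":0},{"x":4.5,"y":0,"z":0,"ax":0,"ay":0,"az":0},{"x":3.5,"y":-2,"z":0,"ax":0,"ay":0,"az":0},{"x":2.5,"y":-6,"z":0,"ax":0,"ay":0,"az":0},{"x":2.5,"y":-10,"z":0,"ax":0,"ay":0,"az":0},{"x":2.5,"y":-13,"z":0,"ax":0,"ay":0,"az":0},{"x":2.5,"y":-13,"z":0,"ax":0,"ay":0,"az":0}]' 217
python3 st.py wrist:w15 side:s15
python3 - <<'E'
from plan import *
plan([(-.064,.000,0,.042)])
E
```

```text
time_s: 23.25
tool_pos: [0.5517, 0.0444, 0.2011]
tcp_rot: [[0.596, 0.008, -0.803], [0.803, -0.001, 0.596], [0.004, -1.0, -0.007]]
force: [0.2, -0.1, -0.6]
gripper_width: 0.148
t 23.25 tcp board [[-0.0823 -0.0528]] z 0.2011 head 69.96 F [ 0.2 -0.1 -0.6] g 0.148
[452.8 294.3] 25.9 973.5 [[-0.152   0.0347]]
[326.6 313.6] 50.0 2777.0 [[-0.0579  0.0182]]
x 4.22 z 3.89 ay 70.0 tcp [-0.106  0.   ]
```

View pics/w15.png

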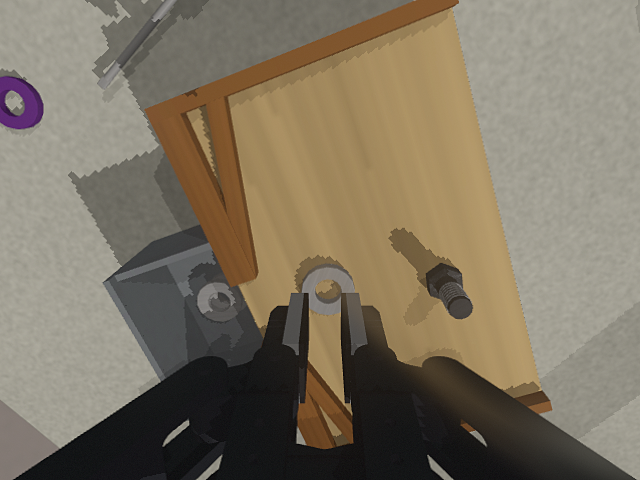

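View pics/s15c.png

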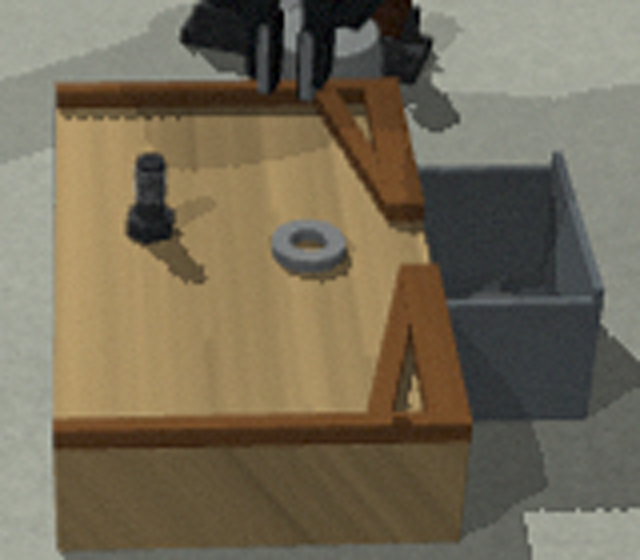

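The third washer is at (327,288) on the gate line, the bolt is standing at (445,285), and a washer shows in the slot at (217,300). I'll line up behind the third.

```bash
python3 -m jog '[{"x":0.8,"y":0,"z":0.8,"ax":0,"ay":8,"az":0},{"x":1.6,"y":0,"z":1.6,"ax":0,"ay":16,"az":0},{"x":2.4,"y":0,"z":2.4,"ax":0,"ay":24,"az":0},{"x":3.2,"y":0,"z":3.2,"ax":0,"ay":32,"az":0},{"x":4.2,"y":0,"z":3.9,"ax":0,"ay":40,"az":0},{"x":4.2,"y":0,"z":3.9,"ax":0,"ay":48,"az":0},{"x":4.2,"y":0,"z":3.9,"ax":0,"ay":56,"az":0},{"x":4.2,"y":0,"z":3.9,"ax":0,"ay":64,"az":0},{"x":4.2,"y":0,"z":3.9,"ax":0,"ay":70,"az":0},{"x":4.2,"y":4,"z":3.9,"ax":0,"ay":70,"az":0},{"x":4.2,"y":8,"z":3.9,"ax":0,"ay":70,"az":0},{"x":4.2,"y":10,"z":3.9,"ax":0,"ay":70,"az":0},{"x":4.2,"y":10.2,"z":3.9,"ax":0,"ay":70,"az":0},{"x":4.2,"y":10.2,"z":3.9,"ax":0,"ay":70,"az":0},{"x":4.2,"y":10.2,"z":3.9,"ax":0,"ay":70,"az":0}]' 217
python3 st.py wrist:w16
```

```text
time_s: 24.85
tool_pos: [0.5445, 0.1019, 0.0958]
tcp_rot: [[0.959, 0.002, 0.285], [-0.285, -0.0, 0.959], [0.002, -1.0, 0.0]]
force: [0.2, -0.2, 0.8]
gripper_width: 0.147
t 24.85 tcp board [[-0.1055  0.0003]] z 0.0958 head -0.02 F [ 0.2 -0.2  0.8] g 0.147
[324.  379.3] 22.9 908.5 [[-0.0555 -0.0001]]
[324.5 337.6] 21.3 792.5 [[-0.0792  0.0001]]
[352.  323.2] 30.8 758.0 [[-0.087   0.0131]]
[297.  323.2] 30.8 761.5 [[-0.087  -0.0128]]
[387.5 202.5] 40.5 2599.5 [[-0.1453  0.0269]]
[319.5  61. ] 319.5 1348.0 [[-0.2006 -0.0017]]
```

View pics/w16.png

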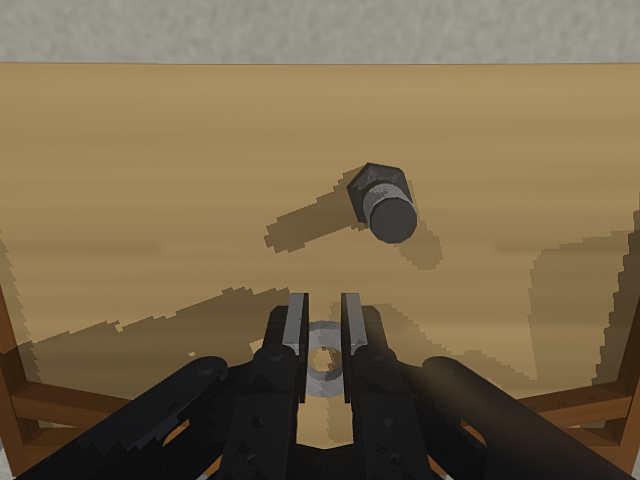

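The washer is centred at (324,358), about 8 mm ahead of the tips. I'll descend slightly back from it and push through.

```bash
python3 -m jog '[{"x":-0.2,"y":1.5,"z":0,"ax":0,"ay":0,"az":0},{"x":-0.2,"y":2.5,"z":0,"ax":0,"ay":0,"az":0},{"x":-0.2,"y":2.9,"z":0,"ax":0,"ay":0,"az":0},{"x":0.3,"y":2.9,"z":0,"ax":0,"ay":0,"az":0},{"x":0.8,"y":2.9,"z":0,"ax":0,"ay":0,"az":0},{"x":1.4,"y":2.9,"z":0,"ax":0,"ay":0,"az":0},{"x":2,"y":2.9,"z":0,"ax":0,"ay":0,"az":0},{"x":2.6,"y":2.9,"z":0,"ax":0,"ay":0,"az":0},{"x":3.2,"y":2.9,"z":0,"ax":0,"ay":0,"az":0},{"x":3.8,"y":2.9,"z":0,"ax":0,"ay":0,"az":0},{"x":4.4,"y":2.9,"z":0,"ax":0,"ay":0,"az":0},{"x":5,"y":2.9,"z":0,"ax":0,"ay":0,"az":0},{"x":5.6,"y":2.9,"z":0,"ax":0,"ay":0,"az":0},{"x":6.2,"y":2.9,"z":0,"ax":0,"ay":0,"az":0},{"x":6.8,"y":2.9,"z":0,"ax":0,"ay":0,"az":0},{"x":7.4,"y":2.9,"z":0,"ax":0,"ay":0,"az":0},{"x":8,"y":2.9,"z":0,"ax":0,"ay":0,"az":0},{"x":8.5,"y":2.9,"z":0,"ax":0,"ay":0,"az":0},{"x":8.95,"y":2.9,"z":0,"ax":0,"ay":0,"az":0},{"x":8.95,"y":2.9,"z":0,"ax":0,"ay":0,"az":0}]' 217
python3 -m jog '[{"x":0,"y":0,"z":0,"ax":0,"ay":0,"az":0},{"x":-0.5,"y":0,"z":0,"ax":0,"ay":0,"az":0},{"x":-1,"y":-2,"z":0,"ax":0,"ay":0,"az":0},{"x":-1.5,"y":-6,"z":0,"ax":0,"ay":0,"az":0},{"x":-2,"y":-10,"z":0,"ax":0,"ay":0,"az":0},{"x":-6,"y":-14,"z":0,"ax":0,"ay":0,"az":0},{"x":-10,"y":-18,"z":0,"ax":0,"ay":0,"az":0},{"x":-12,"y":-22,"z":0,"ax":0,"ay":0,"az":0},{"x":-12,"y":-24,"z":0,"ax":0,"ay":0,"az":0},{"x":-12,"y":-24,"z":0,"ax":0,"ay":0,"az":0},{"x":-12,"y":-24,"z":0,"ax":0,"ay":0,"az":0}]' 217
python3 st.py wrist:w17 side:s17 top:t17
python3 -c "
import cv2
a=cv2.imread('pics/t17.png')[150:310,220:400]; cv2.imwrite('pics/t17c.png',cv2.resize(a,None,fx=3.7,fy=3.7))"
```

```text
time_s: 26.9
tool_pos: [0.6303, 0.0762, 0.0657]
tcp_rot: [[0.959, 0.0, 0.285], [-0.285, -0.0, 0.959], [0.0, -1.0, 0.0]]
force: [-0.6, 0.1, 0.2]
gripper_width: 0.149
time_s: 28.0
tool_pos: [0.5144, 0.1108, 0.3056]
tcp_rot: [[0.959, 0.0, 0.285], [-0.285, 0.0, 0.959], [0.0, -1.0, 0.0]]
force: [1.4, -0.0, -1.2]
gripper_width: 0.148
t 28.0 tcp board [[-0.1369  0.0003]] z 0.3056 head -0.0 F [ 1.4 -0.  -1.2] g 0.148
```

View pics/w17.png

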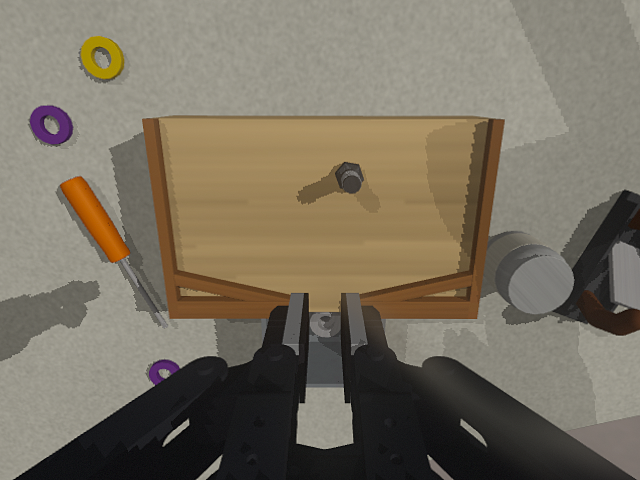

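View pics/s17c.png

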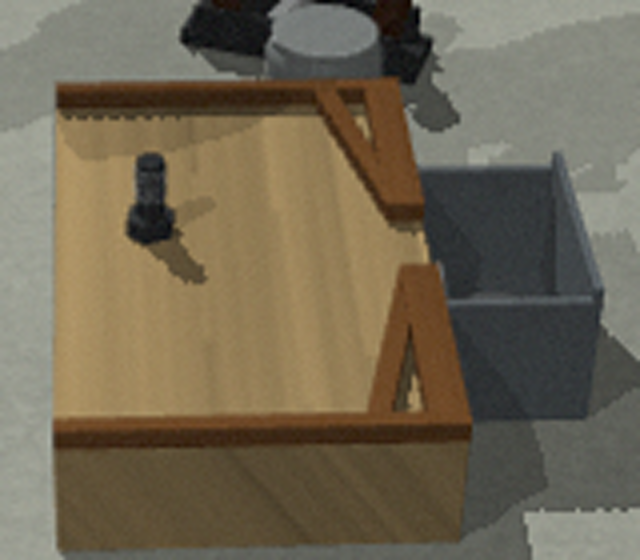

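View pics/t17c.png

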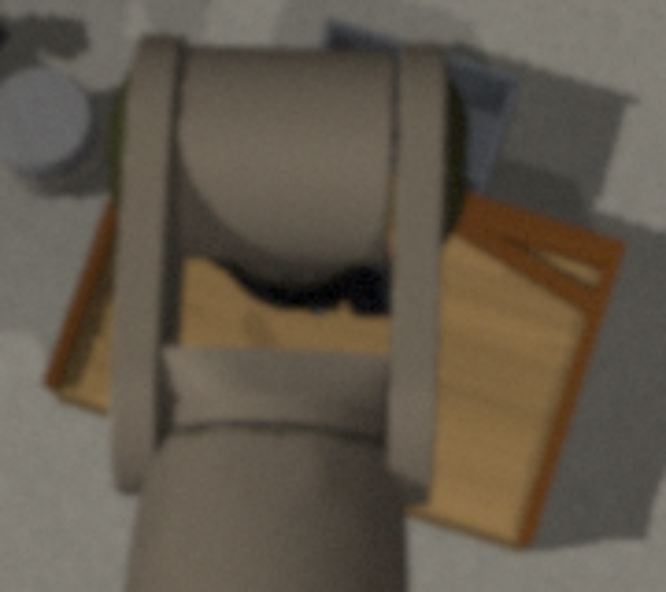

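The deck is clear, the bolt is standing, and the rings in the slot show at (323,322). A small grey shape shows at (440,268) in the side crop, perhaps a washer leaning. I'll check the slot from a better angle before handing in.

```bash
python3 - <<'E'
from plan import *
plan([(0.0,.03,60,0)])
E
python3 -m jog '[{"x":2,"y":0,"z":0,"ax":0,"ay":-8,"az":0},{"x":4,"y":0,"z":0,"ax":0,"ay":-16,"az":0},{"x":6,"y":0,"z":0,"ax":0,"ay":-24,"az":0},{"x":8,"y":0,"z":0.5,"ax":0,"ay":-32,"az":0},{"x":10,"y":0,"z":1,"ax":0,"ay":-40,"az":0},{"x":12,"y":0,"z":2,"ax":0,"ay":-48,"az":0},{"x":13.7,"y":0,"z":3,"ax":0,"ay":-56,"az":0},{"x":13.7,"y":0,"z":3,"ax":0,"ay":-60,"az":0},{"x":13.7,"y":0,"z":3,"ax":0,"ay":-60,"az":0},{"x":13.7,"y":0,"z":3,"ax":0,"ay":-60,"az":0}]' 217
python3 st.py wrist:w18 side:s18
python3 -c "
import cv2
a=cv2.imread('pics/s18.png')[200:280,360:430]; cv2.imwrite('pics/s18d.png',cv2.resize(a,None,fx=7,fy=7,interpolation=cv2.INTER_CUBIC))"
```

```text
x 13.67 z 3.00 ay -60.0 tcp [0.   0.03]
time_s: 29.15
tool_pos: [0.6545, 0.1003, 0.305]
tcp_rot: [[0.727, -0.001, -0.686], [0.686, 0.0, 0.727], [-0.001, -1.0, 0.001]]
force: [0.6, -0.0, 0.4]
gripper_width: 0.15
t 29.15 tcp board [[0.0004 0.03  ]] z 0.305 head 59.85 F [ 0.6 -0.   0.4] g 0.15
[473.1 101.2] 19.3 599.5 [[-0.153   0.0289]]
```

View pics/w18.png

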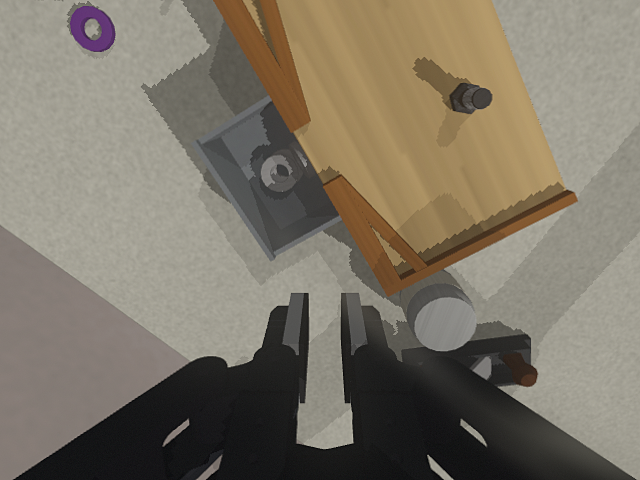

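View pics/s18d.png

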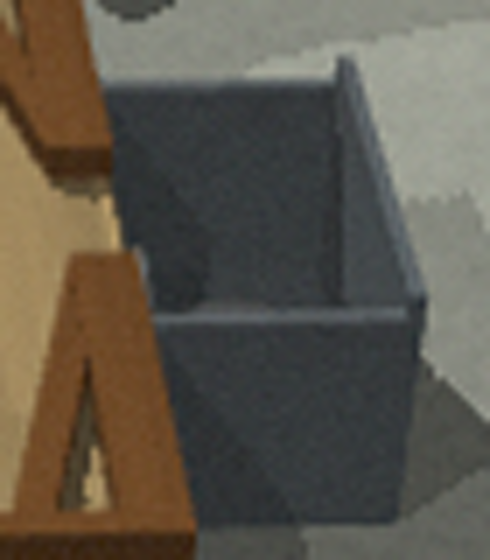

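Run:
```python
from wm import *
a=cv2.imread('pics/w18.png')[90:270,190:350]; a=cv2.convertScaleAbs(a,alpha=1.7,beta=10); cv2.imwrite('pics/w18c.png',cv2.resize(a,None,fx=3.3,fy=3.3,interpolation=cv2.INTER_CUBIC))
q=np.load('board.npy');c=get_calibration('wrist')
for z in(.01,.018,.03,.055): print(z,inv(q,ray(c,[(281,171)],z)))
```

```text
0.01 [[0.03753667 0.00202165]]
0.018 [[0.03609641 0.0012326 ]]
0.03 [[3.39360088e-02 4.90113179e-05]]
0.055 [[ 0.02943518 -0.00241679]]
```

View pics/w18c.png

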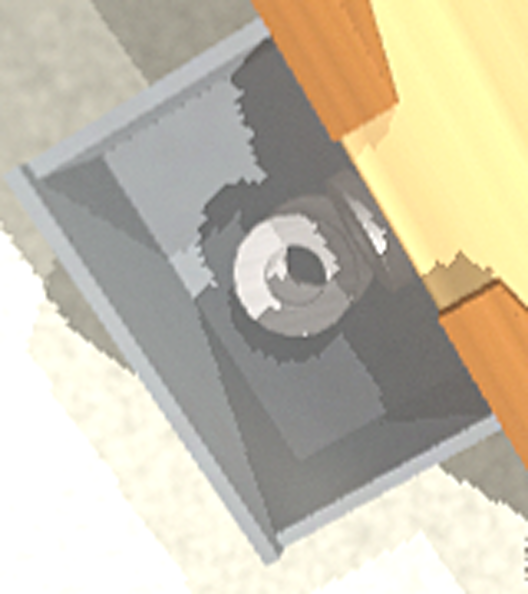

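Run:
```python
from wm import *
q=np.load('board.npy');c=get_calibration('side')
# top of leaning shape in side view at (360+143/7, 200+248/7)
for z in(.04,.05,.06,.07): print(z,np.round(inv(q,ray(c,[(360+143/7,200+248/7)],z)),3))
w=get_calibration('wrist')
# top/bottom ends of leaning washer in wrist view
for u in((333,180),(400,290),(368,220)):
    p=(190+u[0]/3.3,90+u[1]/3.3)
    for z in(.02,.035,.05): print(u,z,np.round(inv(q,ray(w,[p],z)),3))
```

```text
0.04 [[0.013 0.023]]
0.05 [[0.011 0.009]]
0.06 [[ 0.008 -0.005]]
0.07 [[ 0.006 -0.019]]
(333, 180) 0.02 [[ 0.012 -0.017]]
(333, 180) 0.035 [[ 0.01  -0.018]]
(333, 180) 0.05 [[ 0.008 -0.019]]
(400, 290) 0.02 [[0.012 0.023]]
(400, 290) 0.035 [[0.01  0.021]]
(400, 290) 0.05 [[0.008 0.019]]
(368, 220) 0.02 [[ 0.009 -0.001]]
(368, 220) 0.035 [[ 0.007 -0.002]]
(368, 220) 0.05 [[ 0.006 -0.004]]
```

The third washer leans against the board's face in the slot. Its top is at about 0.057 m, so its centre is near 0.037 m, at board x about 0.01 m. That is within the limits. The arm is clear of everything, so I'm handing in.

```bash
python3 -c "
from h import *
print(ctrl.hand_in())"
```

```text
the job is handed in; nothing more can be done
None
```

I pushed all three washers one at a time through the gate with the slightly opened fingertips, and handed the job in at about 29 s. The force readings taken at the ends of moves stayed under about 2 N.

**Washers:** The last pictures show no washers left on the deck. In the slot, one washer lies on top of what looks like a second, which is mostly hidden. The other leans against the board face, with its centre at roughly board x 0.01, y 0, z 0.037 m. That leaning position is estimated from two views rather than measured exactly, but it is inside the slot limits.

**Bolt and other things:** The bolt stands within a few millimetres of where I first measured it. The tin, screwdriver and plane look unmoved, and the arm was well clear of everything at hand-in.

**Checks that disagreed:** The two board-pose fits differed by about 2 mm. The first jog call was refused because each row needs all six keys, and nothing moved. No other check failed.

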